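# Press the lino printing blocks in the toggle clamp

## Task

Swing the clamp jig's red handle back so that the clamp is open, take every blue-faced lino block out of the wooden crate, leaving the other clutter in it, and lay them in a row on the jig's yellow strip, blue face up. Swing the handle over centre so that the bar presses on all of them at once and keep it shut for a good three seconds. Then swing it fully back open and lay every block flat, blue face up and side by side, in the black tray, leaving the two paint bottles where they stand.

Things in the scene. Friction and masses are not known exactly. Their poses are not given: they have to be found in the camera images.
- clamp (a joint): hinge angle of the toggle clamp, rad. 0 = fully open (stop, bar upright), 1.75 = shut on blocks, 1.85 = shut with nothing under the bar (stop), as it starts. Bistable: a spring strut drives it from dead centre at 0.9 (handle vertical) to either end with about 0.9 N m, so about 7 N at the handle starts it from an end; it stays at the end where it is left
- handle (a point): middle of the red 16 mm round grip of the clamp's U-shaped handle, along the jig's x between two stems 90 mm apart, free space between them. Runs on a 130 mm arc about hinge in the jig's y-z plane: at angle q it leans 0.9 - q rad from vertical to the jig's +y. 141 mm above the table open, 190 mm at the top. Fingers can straddle it from above, closing along the jig's y
- hinge (a point): the clamp's hinge axis, in the middle of its length, 60 mm above the table and 120 mm to the jig's +y of press_mid; its axes are the jig's (axis along x). With the clamp open the press bar stands upright above the hinge, up to 202 mm above the table, 225 mm wide along x
- press_mid (a point): middle of the yellow strip (225 x 40 mm) on the jig's board, on its top, 18 mm above the table; x along the strip and the row of blocks, y to the hinge. The rubber-faced bar (225 x 40 mm) lands flat on 26 mm high blocks centred on the strip (within 18 mm across it). Four blocks fit at 52 mm pitch. The board reaches 60 mm to -y, 125 mm each way along x
- crate: open wooden crate, outside 212 x 292 mm (x, y), 45 mm high, walls and floor 6 mm; origin at the centre of its underside, fixed. Things lie in it in two rows of four places (x -46 and +46 mm; y -100, -33, +33, +100 mm), turned a little
- tray_in (a point): middle of the inner floor of the fixed black tray, outside 200 x 150 mm (x, y), walls 5 mm thick and 14 mm high from the table; inner floor 5 mm above the table; its axes are the tray's
- bare_block_mid (a point): decoy: bare wooden block 40 x 40 x 26 mm with no blue face, stays in the crate; point at its centre
- ink_jar: decoy: amber jar, 38 mm in diameter, 45 mm high, black lid; origin at the middle of its underside
- eraser: decoy: white eraser 50 x 22 x 14 mm; origin at the middle of its underside
- tape_roll: decoy: yellow ring 44 mm in diameter, 18 mm high; origin at the middle of its underside
- paint_red_b: bystander: red-labelled paint bottle, 52 mm in diameter, 150 mm high, behind the crate; origin at the middle of its underside
- paint_green_b: bystander: green-labelled paint bottle, 52 mm in diameter, 140 mm high, behind the tray and jig; origin at the middle of its underside
- block1_mid (a point): lino block: light wooden block 40 x 40 x 26 mm (height), its top 4 mm blue lino with a small white cross, about 35 g; point at its centre, z towards the blue face. All lino blocks are alike; two to four are present
- block2_mid (a point): lino block: light wooden block 40 x 40 x 26 mm (height), its top 4 mm blue lino with a small white cross, about 35 g; point at its centre, z towards the blue face. All lino blocks are alike; two to four are present
- block3_mid (a point): lino block: light wooden block 40 x 40 x 26 mm (height), its top 4 mm blue lino with a small white cross, about 35 g; point at its centre, z towards the blue face. All lino blocks are alike; two to four are present
- block4_mid (a point): lino block: light wooden block 40 x 40 x 26 mm (height), its top 4 mm blue lino with a small white cross, about 35 g; point at its centre, z towards the blue face. All lino blocks are alike; two to four are present

How it is judged:
By the outcome, as a careful person would: the job done as asked, in the order asked, and still so for the second after the job is handed in, with the robot touching nothing.
Of block1, block2, block3, block4 only 2 to 4 are there at a start; the rules pass over those that are not, and their reading is None.
At some moment in a run one of block1, block2, block3, block4 may be knocked a few centimetres aside while the robot is not near it.
It also fails if it takes over 210 s, if anything falls off the work surface, if the arm or the gripper's body presses on something with over 40 N, if the wrist force passes 120 N, or if a joint passes its speed limit or range.

## Robot

A 7-joint arm with a two-finger parallel gripper is mounted at the origin on the work surface. World frame = base frame: x ahead of the robot, y to its left, z up, the work surface at z = 0. Lengths are in m, angles in rad, forces in N, time in s.
With the tool pointing down it reaches from about 0.4 to 0.85 m from the base axis. Payload 4.5 kg.
Tool frame: the origin (TCP) lies midway between the tips of the shut fingers; the grasp point (between the pads) lies 19 mm behind it; z points along the fingers, y is the line along which they close (so a half turn about z gives the same grasp; the last joint's range is limited). The gripper opens to 85 mm and grips with 20 to 120 N. Pads are 22 mm wide; open, the fingers measure 114 mm over their backs; the gripper's body (76 mm by 85 mm) begins 54 mm behind the grasp point. The pads swing forward as they close: fully open they stand 13 mm farther back than shut.
Start: joints at [-1.201, 0.689, -0.195, 1.565, 0.157, 0.902, -0.215], TCP at [0.206, 0.59, 0.231] pointing down, gripper open.
Joint ranges: [-3.01, 3.01], [-0.46, 2.08], [-1.47, 1.51], [0.13, 2.56], [-1, 4.14], [0.04, 2.09], [-2.66, 2.66]. Speed limits (rad/s): [2.57, 2.57, 3.14, 3.14, 3.14, 3.14, 3.14].

## Interface

Orientations are given as a unit quaternion [w, x, y, z].
In Python, from cell import env, grab_frame, spot_in, masks_of gives the robot as it stands. The module is installed in compiled form; this text tells all that it offers.
- The arm moves only by the tool step_arm, never from a script. Its arguments are lists of equal length, an entry for each row: "fingers": the opening, from 0 (shut) to 1 (fully open); "dp": the shift along the world's x, y, z in units of 0.1 m (1.0 is 0.1 m), a list of three; "dr": the turn, a rotation vector about the world's x, y, z in units of 180 degrees (1.0 is 180 degrees), a list of three. In form: {"fingers": [fingers, ...], "dp": [[tx, ty, tz], ...], "dr": [[ax, ay, az], ...]}. A call has exactly 10 rows; each row is the pose to reach, as a shift and turn from the pose commanded when the call began, turning the shorter way round; what a row does not reach only later rows make up. A row lasts 1/12 s, in which the tool goes at most 41.7 mm and 7.16 degrees, less where a joint would pass 70% of its speed; a pose out of reach is approached as far as the arm can. A call with a number of a shift or a turn outside -1 to 1 is refused whole. A call with a gripper value outside its range is refused whole. The fingers move at their own pace and stop on an object; the grip force is fixed at half the most. Time passes only in rows, so rows that repeat a pose let the fingers close, or fill a call up. It gives the time, the measured TCP pose, the force, the opening and the grip force at its end, in the units of the state.
- env.get_obs(): the state, without advancing time (a new reading comes with each control period).
- grab_frame(name): name is "scene" or "top" or "wrist"; returns a dict with "img" (480x640x3 uint8, red, green, blue), "K" (3x3 intrinsics, pixels), "rvec" (rotation vector, rad) and "tvec" (3), from world to camera coordinates, as OpenCV has them; the wrist camera has in their place "T_tool_cam" (4x4, takes a point from camera to tool coordinates, whose origin is the TCP and whose axes are the flange's). Camera axes: x right, y down, z forward; pixel columns grow to the right and rows downward; lengths in m; the calibration is good to about 2 mm. A picture is of the moment at which its call begins: read the wrist's pose just before it. There is no depth.
- env.job_done(): hands the job in; it is judged then, once.
Trained networks look in the newest picture that a camera, given by its name, has taken for a name from the list of things; names that differ only in an ending like _2 or _b are one class to them, and where a whole thing is asked for, a point or a joint stands for the part that bears it (a point fixed in the world has none). Each returns a list of dicts, best first, with "p" (0 to 1); they miss things now and then, are a little off and sometimes report something else, mostly with a low value. They report only what shows in the picture. A call takes as long as a camera call.
- spot_in(camera, label): "uv" ([column, row] in pixels, amid what is visible of it).
- masks_of(camera, label): "pixels" (480x640 bool, what is visible of it) and "uv" ([column, row] in pixels, amid what is visible of it).
The state is a dict: "time_s": time; "q": joint angles; "qd": joint speeds; "tau": joint torques, N m; "tool_pos": TCP position; "ee_rot": TCP orientation; "contact_force": force on the tool from outside, world axes, zero at the start; "moment": the same for the moment, N m; "width": finger opening in m; "grasp_force": force on a finger pad.
Only numpy, scipy, OpenCV 4.12 (cv2) and the standard library are available. Lean on these libraries where they do the work, as an engineer would, in place of code of your own. Each camera call takes 0.05 s, during which the arm holds its last target. There are 200 camera calls.

## Working session

There is one attempt and no reset: what is moved stays moved. The work goes in short steps, Python scripts to look and compute and a tool call to move; the robot and the scene stay as the last step left them, time stands still between calls to the robot, and variables do not carry over. Pictures are saved under pics/ and viewed, at most 14 in all, crops included, and the job is handed in when it is done.

Besides the shell and the picture viewer there is one more tool, called after "Call:" as name(argument=value, ...) on one line, values as JSON. step_arm: Moves the arm, as the interface text tells. Its arguments: {"type":"object","properties":{"fingers":{"type":"array","items":{"type":"number"}},"dp":{"type":"array","items":{"type":"array","items":{"type":"number"}}},"dr":{"type":"array","items":{"type":"array","items":{"type":"number"}}}},"required":["fingers","dp","dr"]}

```bash
mkdir -p pics; ls
python3 - <<'E'
from cell import env, grab_frame
import cv2
o=env.get_obs(); print({k:(o[k] if not hasattr(o[k],'round') else o[k]) for k in ('time_s','tool_pos','ee_rot','width','contact_force')})
for n in ('scene','top','wrist'):
    f=grab_frame(n); cv2.imwrite(f'pics/{n}0.png',f['img'][:,:,::-1])
    print(n,{k:f[k].round(4).tolist() for k in f if k!='img'})
E
```

```text
pics
{'time_s': 0.0, 'tool_pos': array([0.20579739, 0.58943962, 0.23047999]), 'ee_rot': array([-7.45224040e-05,  1.67057952e-01,  9.85946632e-01, -9.34737498e-04]), 'width': 0.08550304083668266, 'contact_force': array([-1.25215982,  0.16636861, -0.76652475])}
scene {'K': [[554.5804, 0.0, 308.3652], [0.0, 554.5804, 244.9424], [0.0, 0.0, 1.0]], 'rvec': [2.2709, 0.7875, -0.3433], 'tvec': [-0.4832, -0.1848, 1.6191]}
top {'K': [[450.2632, 0.0, 326.8725], [0.0, 450.2632, 240.816], [0.0, 0.0, 1.0]], 'rvec': [2.1323, -2.0791, 0.2262], 'tvec': [0.0135, 0.6137, 0.9572]}
wrist {'K': [[358.3382, 0.0, 316.1093], [0.0, 358.3382, 244.5997], [0.0, 0.0, 1.0]], 'T_tool_cam': [[0.0007, -0.9597, -0.2809, 0.0721], [1.0, 0.0005, 0.001, 0.0013], [-0.0008, -0.2809, 0.9597, -0.1427], [0.0, 0.0, 0.0, 1.0]]}
```

View pics/scene0.png

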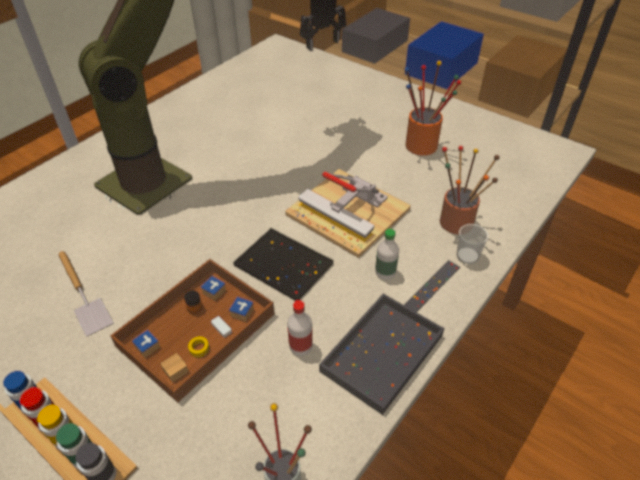

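View pics/top0.png

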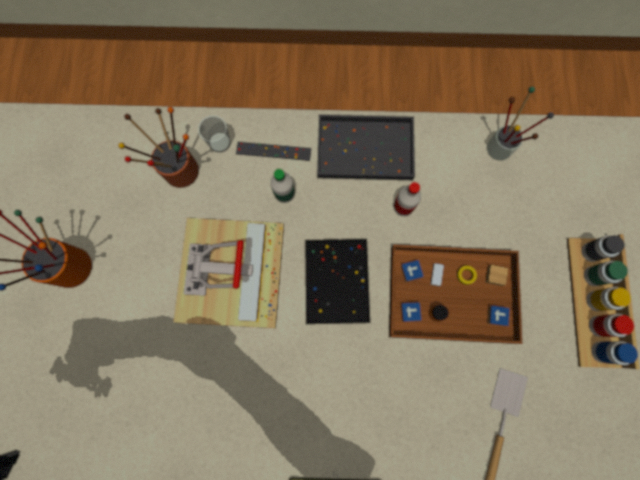

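The scene shows three lino blocks in the crate, top pixels (412,270), (411,311) and (498,315). The jig is shut with its red handle at (238,263) in the top view, the speckled black tray at (337,280), and the bottles at (283,186) and (406,200).

```bash
cat > h.py <<'E'
from cell import env, grab_frame, spot_in, masks_of
import numpy as np, cv2
from scipy.spatial.transform import Rotation as R
def cam(f,obs=None):
    """K, Rcw (world->cam), t"""
    if 'rvec' in f: return f['K'],cv2.Rodrigues(f['rvec'])[0],np.asarray(f['tvec']).ravel()
    q=obs['ee_rot']; T=np.eye(4); T[:3,:3]=R.from_quat(np.r_[q[1:],q[0]]).as_matrix(); T[:3,3]=obs['tool_pos']
    T=np.linalg.inv(T@f['T_tool_cam']); return f['K'],T[:3,:3],T[:3,3]
def proj(c,P):
    p=(c[1]@np.atleast_2d(P).T).T+c[2]; p=p@c[0].T; return p[:,:2]/p[:,2:]
def onz(c,uv,z):
    o=-c[1].T@c[2]; d=(c[1].T@np.linalg.inv(c[0])@np.c_[np.atleast_2d(uv),np.ones(len(np.atleast_2d(uv)))].T).T
    return o+d*((z-o[2])/d[:,2:])
def tri(c1,u1,c2,u2):
    P=[c[0]@np.c_[c[1],c[2]] for c in (c1,c2)]
    X=cv2.triangulatePoints(P[0],P[1],np.float64(u1).reshape(2,1),np.float64(u2).reshape(2,1)).ravel(); return X[:3]/X[3]
def get(name):
    o=env.get_obs(); f=grab_frame(name); return f['img'],cam(f,o)
def blue(img):
    h=cv2.cvtColor(img,cv2.COLOR_RGB2HSV)
    m=cv2.inRange(h,(100,110,50),(125,255,255)); n,l,s,c=cv2.connectedComponentsWithStats(m)
    return [(c[i],s[i,4],cv2.minAreaRect(np.argwhere(l==i)[:,::-1].astype(np.float32))) for i in range(1,n) if s[i,4]>60]
E
python3 - <<'E'
from h import *
np.set_printoptions(precision=4,suppress=True)
it,ct=get('top'); is_,cs=get('scene')
for n,i,c in(('top',it,ct),('scene',is_,cs)):
    for b in blue(i): print(n,b[0],b[1],b[2], onz(c,b[0],0.032)[0], 'rect',onz(c,b[2][0],0.032)[0])
for l in ('handle','hinge','press_mid','clamp','crate','tray_in','paint_red_b','paint_green_b','block1_mid','bare_block_mid','ink_jar'):
    for cn,c in(('top',ct),('scene',cs)):
        r=masks_of(cn,l)
        for d in r[:4]:
            m=d['pixels'].astype(np.uint8); p=np.argwhere(m)[:,::-1].astype(np.float32)
            print(l,cn,round(d['p'],2),np.round(d['uv'],1),len(p), [np.round(x,1) for x in cv2.minAreaRect(p)] if len(p) else '')
E
```

```text
top [412.2211 270.4263] 190 ((412.05657958984375, 270.1981201171875), (16.345903396606445, 16.20854377746582), 74.05460357666016) [ 0.5555 -0.1705  0.032 ] rect [ 0.5561 -0.1701  0.032 ]
top [411.145 311.52 ] 200 ((410.8172607421875, 311.3069152832031), (16.6921443939209, 16.6921443939209), 85.2363510131836) [ 0.4611 -0.1666  0.032 ] rect [ 0.4615 -0.1658  0.032 ]
top [499.0966 315.401 ] 207 ((498.9941101074219, 315.0764465332031), (17.180015563964844, 17.333410263061523), 4.39870548248291) [ 0.4574 -0.3661  0.032 ] rect [ 0.4581 -0.3659  0.032 ]
top [626.6062 352.8699] 292 ((627.0, 353.0), (18.0, 18.0), 90.0) [ 0.3818 -0.6457  0.032 ] rect [ 0.3816 -0.6466  0.032 ]
scene [443.8542  52.2339] 3100 ((442.2591857910156, 53.82560348510742), (68.23999786376953, 60.79999542236328), 16.260204315185547) [0.3413 1.1517 0.032 ] rect [0.3426 1.1374 0.032 ]
scene [211.6481 285.7778] 108 ((212.25003051757812, 284.7500305175781), (12.727922439575195, 16.26345443725586), 45.0) [ 0.4664 -0.1702  0.032 ] rect [ 0.4653 -0.1671  0.032 ]
scene [240.1641 307.0781] 128 ((240.50001525878906, 306.0), (16.76
[... 2602 characters left out ...]
ene 0.56 [386.2 257. ] 899 [array([387.3, 253.1]), array([22.3, 50.7]), np.float64(5.7)]
block1_mid top 0.56 [412.3 309.9] 344 [array([410. , 311.5]), array([18.1, 19.5]), np.float64(85.6)]
block1_mid scene 0.75 [213.9 288.4] 375 [array([212.8, 287.8]), array([19.1, 21.2]), np.float64(45.0)]
bare_block_mid top 0.84 [496.3 274.8] 388 [array([495.7, 274.3]), array([21.2, 19.4]), np.float64(12.5)]
bare_block_mid scene 0.94 [175.1 368.9] 481 [array([174.1, 366.7]), array([23.7, 22. ]), np.float64(51.3)]
ink_jar top 0.72 [437.3 311.6] 254 [array([438. , 312.5]), array([15., 18.]), np.float64(90.0)]
ink_jar scene 0.67 [192.7 298.6] 328 [array([192.5, 301.6]), array([22.5, 16.9]), np.float64(73.3)]
```

Run:
```python
import cv2
a=cv2.imread('pics/top0.png'); cv2.imwrite('pics/topc.png',cv2.resize(a[200:345,165:385],None,fx=3.6,fy=3.6,interpolation=cv2.INTER_CUBIC))
```

```text
(no output)
```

View pics/topc.png

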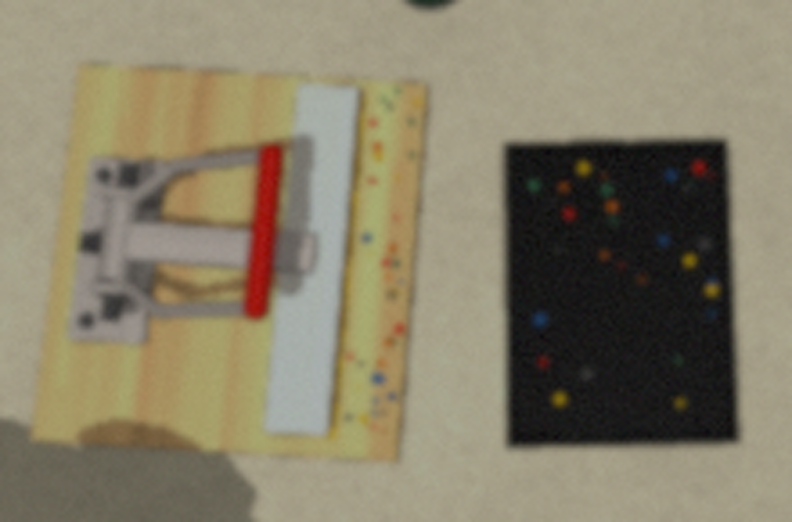

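The crop gives the board corners (80,65), (427,82), (400,460), (32,440), the handle ends (270,147) and (257,317), and the tray corners (505,143), (726,141), (738,440), (509,445). The white bar lies over the strip.

Run:
```python
from h import *
np.set_printoptions(precision=4,suppress=True)
it,ct=get('top'); is_,cs=get('scene')
f=lambda p:np.array(p)/3.6+[165,200]
b=onz(ct,f([(80,65),(427,82),(400,460),(32,440)]),0.018); print('board',b)
t=onz(ct,f([(505,143),(726,141),(738,440),(509,445)]),0.014); print('tray',t,t.mean(0))
h=onz(ct,f([(270,147),(257,317)]),0.136); print('handle',h,h.mean(0))
e=b[1]-b[2]; print('yaw',np.degrees(np.arctan2(-e[1]*-1,e[0])),'len',np.linalg.norm(e),np.linalg.norm(b[0]-b[3]),np.linalg.norm(b[0]-b[1]))
ex=e/np.linalg.norm(e); ey=np.array([-ex[1],ex[0],0]); m=(b[1]+b[2])/2; pm=m+0.06*ey
print('press_mid',pm,'handle shut pred',pm+ey*(.12-.13*np.sin(.95)),'hinge',pm+.12*ey)
# red mask in both
for n,i,c in(('top',it,ct),('scene',is_,cs)):
    hs=cv2.cvtColor(i,cv2.COLOR_RGB2HSV); mm=cv2.inRange(hs,(0,190,90),(6,255,255))|cv2.inRange(hs,(174,190,90),(180,255,255))
    k,l,s,cc=cv2.connectedComponentsWithStats(mm)
    for j in range(1,k):
        if s[j,4]>25: print(n,cc[j],s[j],cv2.minAreaRect(np.argwhere(l==j)[:,::-1].astype(np.float32)),onz(c,cc[j],.136))
B=[((412.1,270.2),(240.2,307.1)),((410.9,311.3),(211.6,285.8)),((499,315.1),(143.6,341.4))]
for a,d in B:print('block top',tri(ct,a,cs,d))
```

```text
board [[0.6716 0.3674 0.018 ]
 [0.6657 0.1345 0.018 ]
 [0.4174 0.1402 0.018 ]
 [0.4239 0.3752 0.018 ]]
tray [[ 0.6262  0.0811  0.014 ]
 [ 0.6313 -0.0659  0.014 ]
 [ 0.4355 -0.0748  0.014 ]
 [ 0.4286  0.0715  0.014 ]] [0.5304 0.003  0.014 ]
handle [[0.5933 0.2125 0.136 ]
 [0.4932 0.2133 0.136 ]] [0.5432 0.2129 0.136 ]
yaw -1.329912287809023 len 0.24843210569376356 0.24778532818256477 0.23299578468060672
press_mid [0.5429 0.1973 0.018 ] handle shut pred [0.5433 0.2116 0.018 ] hinge [0.5457 0.3173 0.018 ]
top [413.8261 187.7681] [410 183   9  10  69] ((413.50006103515625, 188.00003051757812), (7.77817440032959, 9.192388534545898), 45.0) [[ 0.7207 -0.1573  0.136 ]]
top [237.8462 263.8016] [234 241   9  47 247] ((237.68443298339844, 263.9713134765625), (5.703752040863037, 46.535369873046875), 5.19442892074585) [[0.544  0.2137 0.136 ]]
top [623.6347 324.2251] [615 315  18  19 271] ((623.5, 324.0), (18.0, 17.0), 90.0) [[ 0.4396 -0.5791  0.136 ]]
scene [338.6762 181.1238] [324 173  31  17 105] ((338.9000244140625, 181.20001220703125), (33.98823165893555, 3.130495071411133), 26.56505012512207) [[0.5485 0.2145 0.136 ]]
scene [298.1467 305.0267] [294 300   9  11  75] ((298.0, 305.0), (10.0, 8.0), 90.0) [[ 0.7162 -0.1495  0.136 ]]
scene [ 31.479 398.098] [ 20 387  23  23 357] ((32.2499885559082, 398.2499694824219), (19.091880798339844, 22.62741470336914), 45.0) [[ 0.4724 -0.6031  0.136 ]]
block top [ 0.5577 -0.1711  0.0244]
block top [ 0.4619 -0.1672  0.0257]
block top [ 0.4582 -0.3681  0.0266]
```

Call:
step_arm(fingers=[0.6,0.6,0.6,0.6,0.6,0.6,0.6,0.6,0.6,0.6], dp=[[0.085,-0.094,0],[0.17,-0.188,0],[0.255,-0.282,0],[0.34,-0.376,0],[0.425,-0.47,0],[0.51,-0.564,0],[0.595,-0.658,0],[0.68,-0.752,0],[0.765,-0.846,0],[0.85,-0.94,0]], dr=[[0,0,0.01],[0,0,0.02],[0,0,0.03],[0,0,0.04],[0,0,0.05],[0,0,0.06],[0,0,0.07],[0,0,0.08],[0,0,0.09],[0,0,0.1]])

```text
time_s: 2.28
tool_pos: [0.2914, 0.4957, 0.2314]
ee_rot: [0.0, 0.01, 1.0, 0.0]
contact_force: [0.4, 0.3, -0.1]
width: 0.0514
grasp_force: 0.0
```

Call:
step_arm(fingers=[0.6,0.6,0.6,0.6,0.6,0.6,0.6,0.6,0.6,0.6], dp=[[0.085,-0.094,0],[0.17,-0.188,0],[0.255,-0.282,0],[0.34,-0.376,0],[0.425,-0.47,0],[0.51,-0.564,0],[0.595,-0.658,0],[0.68,-0.752,0],[0.765,-0.846,0],[0.85,-0.94,0]], dr=[[0,0,0],[0,0,0],[0,0,0],[0,0,0],[0,0,0],[0,0,0],[0,0,0],[0,0,0],[0,0,0],[0,0,0]])

```text
time_s: 3.12
tool_pos: [0.3768, 0.4012, 0.2313]
ee_rot: [0.0, 0.011, 1.0, 0.0]
contact_force: [-0.0, 0.1, -0.3]
width: 0.0514
grasp_force: 0.0
```

Call:
step_arm(fingers=[0.6,0.6,0.6,0.6,0.6,0.6,0.6,0.6,0.6,0.6], dp=[[0.085,-0.094,0],[0.17,-0.188,0],[0.255,-0.282,0],[0.34,-0.376,0],[0.425,-0.47,0],[0.51,-0.564,0],[0.595,-0.658,0],[0.68,-0.752,0],[0.765,-0.846,0],[0.85,-0.94,0]], dr=[[0,0,0],[0,0,0],[0,0,0],[0,0,0],[0,0,0],[0,0,0],[0,0,0],[0,0,0],[0,0,0],[0,0,0]])

```text
time_s: 3.95
tool_pos: [0.4618, 0.3071, 0.2313]
ee_rot: [-0.0, 0.011, 1.0, 0.0]
contact_force: [-0.4, -0.2, -0.0]
width: 0.0512
grasp_force: 0.0
```

Call:
step_arm(fingers=[0.6,0.6,0.6,0.6,0.6,0.6,0.6,0.6,0.6,0.6], dp=[[0.085,-0.094,0],[0.17,-0.188,0],[0.255,-0.282,0],[0.34,-0.376,0],[0.425,-0.47,0],[0.51,-0.564,0],[0.595,-0.658,0],[0.68,-0.752,0],[0.765,-0.846,0],[0.83,-0.94,0]], dr=[[0,0,0],[0,0,0],[0,0,0],[0,0,0],[0,0,0],[0,0,0],[0,0,0],[0,0,0],[0,0,0],[0,0,0]])

```text
time_s: 4.78
tool_pos: [0.5451, 0.2131, 0.2313]
ee_rot: [0.0, 0.011, 1.0, 0.0]
contact_force: [-0.1, -0.6, -0.8]
width: 0.0513
grasp_force: 0.0
```

Run:
```python
from h import *
np.set_printoptions(precision=4,suppress=True)
i,c=get('wrist'); cv2.imwrite('pics/w1.png',i[:,:,::-1])
hs=cv2.cvtColor(i,cv2.COLOR_RGB2HSV); mm=cv2.inRange(hs,(0,190,90),(6,255,255))|cv2.inRange(hs,(174,190,90),(180,255,255))
k,l,s,cc=cv2.connectedComponentsWithStats(mm)
for j in range(1,k):
    if s[j,4]>100: print(cc[j],s[j],cv2.minAreaRect(np.argwhere(l==j)[:,::-1].astype(np.float32)),onz(c,cc[j],.136))
```

```text
[318.5662 243.6256] [ 309  173   21  144 2743] ((319.0, 244.5), (143.0, 20.0), 90.0) [[0.5425 0.2166 0.136 ]]
[  6.046  365.1379] [  0 354  18  24 261] ((8.5, 365.5), (23.0, 17.0), 90.0) [[ 0.6344 -0.0249  0.136 ]]
```

View pics/w1.png

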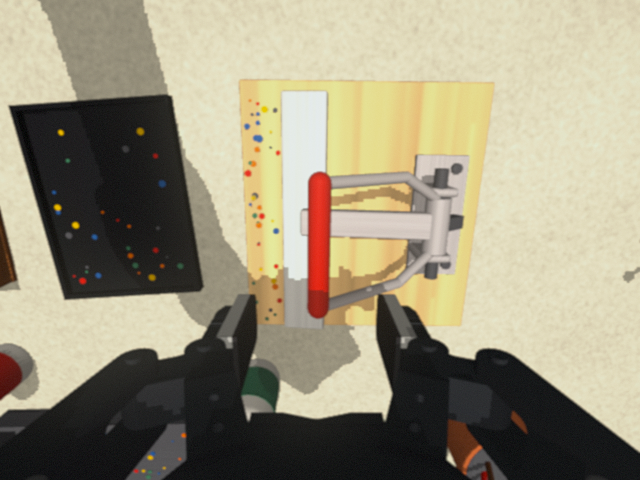

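The handle runs across columns 309–330 at rows 173–317, centred between the fingers, with free space beneath it. The board and tray match the map.

Call:
step_arm(fingers=[0.6,0.6,0.6,0.6,0.6,0.6,0.6,0.6,0.6,0.6], dp=[[0,0,-0.06],[0,0,-0.12],[0,0.005,-0.18],[0,0.01,-0.24],[0,0.015,-0.3],[0,0.02,-0.36],[0,0.02,-0.42],[0,0.02,-0.48],[0,0.02,-0.54],[0,0.02,-0.6]], dr=[[0,0,0],[0,0,0],[0,0,0],[0,0,0],[0,0,0],[0,0,0],[0,0,0],[0,0,0],[0,0,0],[0,0,0]])

```text
time_s: 5.67
tool_pos: [0.544, 0.2161, 0.1707]
ee_rot: [-0.0, 0.011, 1.0, -0.0]
contact_force: [-0.4, -0.6, -0.2]
width: 0.051
grasp_force: 0.0
```

Call:
step_arm(fingers=[0.6,0.6,0.6,0.6,0.6,0.6,0.5,0.4,0.4,0.4], dp=[[0,0,-0.1],[0,0,-0.2],[0,0,-0.3],[0,0,-0.4],[0,0,-0.5],[0,0,-0.59],[0,0,-0.59],[0,0,-0.59],[0,0,-0.59],[0,0,-0.59]], dr=[[0,0,0],[0,0,0],[0,0,0],[0,0,0],[0,0,0],[0,0,0],[0,0,0],[0,0,0],[0,0,0],[0,0,0]])

```text
time_s: 6.5
tool_pos: [0.5444, 0.2164, 0.1129]
ee_rot: [0.001, 0.011, 1.0, 0.0]
contact_force: [-0.3, -1.1, 0.5]
width: 0.0339
grasp_force: 0.0
```

Run:
```python
import numpy as np
L=np.linspace(-.95,.92,31)
P=np.c_[0.0235*.13*np.sin(L),.13*np.sin(L),.13*np.cos(L)]*10
for k in range(3): print((P[10*k+1:10*k+11]-P[10*k]).round(3).tolist())
```

```text
[[0.001, 0.049, 0.064], [0.002, 0.102, 0.126], [0.004, 0.159, 0.183], [0.005, 0.219, 0.238], [0.007, 0.283, 0.288], [0.008, 0.349, 0.334], [0.01, 0.419, 0.376], [0.012, 0.49, 0.414], [0.013, 0.564, 0.447], [0.015, 0.64, 0.475]]
[[0.002, 0.078, 0.024], [0.004, 0.156, 0.042], [0.006, 0.236, 0.056], [0.007, 0.317, 0.065], [0.009, 0.398, 0.069], [0.011, 0.479, 0.067], [0.013, 0.559, 0.061], [0.015, 0.64, 0.05], [0.017, 0.719, 0.033], [0.019, 0.797, 0.012]]
[[0.002, 0.077, -0.026], [0.004, 0.152, -0.057], [0.005, 0.225, -0.092], [0.007, 0.295, -0.132], [0.009, 0.363, -0.176], [0.01, 0.428, -0.225], [0.012, 0.49, -0.277], [0.013, 0.548, -0.333], [0.014, 0.603, -0.393], [0.015, 0.654, -0.456]]
```

Call:
step_arm(fingers=[0.4,0.4,0.4,0.4,0.4,0.4,0.4,0.4,0.4,0.4], dp=[[0,0.05,0.06],[0,0.1,0.12],[0,0.16,0.18],[0.005,0.22,0.23],[0.005,0.285,0.28],[0.01,0.35,0.33],[0.01,0.42,0.37],[0.01,0.49,0.41],[0.015,0.565,0.44],[0.015,0.64,0.47]], dr=[[0,0,0],[0,0,0],[0,0,0],[0,0,0],[0,0,0],[0,0,0],[0,0,0],[0,0,0],[0,0,0],[0,0,0]])

```text
time_s: 7.33
tool_pos: [0.5446, 0.259, 0.1603]
ee_rot: [-0.004, 0.016, 1.0, -0.018]
contact_force: [-7.8, -37.1, 32.2]
width: 0.0342
grasp_force: 19.2
```

Call:
step_arm(fingers=[0.4,0.4,0.4,0.4,0.4,0.4,0.4,0.4,0.4,0.4], dp=[[0,0.08,0.025],[0.005,0.155,0.04],[0.005,0.235,0.055],[0.01,0.315,0.065],[0.01,0.4,0.07],[0.01,0.48,0.067],[0.015,0.56,0.06],[0.015,0.64,0.05],[0.02,0.72,0.035],[0.02,0.8,0.015]], dr=[[0,0,0],[0,0,0],[0,0,0],[0,0,0],[0,0,0],[0,0,0],[0,0,0],[0,0,0],[0,0,0],[0,0,0]])

```text
time_s: 8.17
tool_pos: [0.547, 0.3625, 0.161]
ee_rot: [-0.0, 0.01, 1.0, 0.001]
contact_force: [-0.7, 0.5, -0.1]
width: 0.0346
grasp_force: 0.0
```

Call:
step_arm(fingers=[0.4,0.4,0.4,0.4,0.4,0.4,0.4,0.4,0.4,0.4], dp=[[0,0.075,-0.025],[0.005,0.15,-0.055],[0.005,0.225,-0.09],[0.005,0.295,-0.13],[0.01,0.365,-0.175],[0.01,0.43,-0.225],[0.01,0.49,-0.275],[0.015,0.55,-0.335],[0.015,0.605,-0.395],[0.015,0.655,-0.44]], dr=[[0,0,0],[0,0,0],[0,0,0],[0,0,0],[0,0,0],[0,0,0],[0,0,0],[0,0,0],[0,0,0],[0,0,0]])

```text
time_s: 9.0
tool_pos: [0.5493, 0.424, 0.1157]
ee_rot: [-0.0, 0.011, 1.0, -0.002]
contact_force: [0.4, -0.1, 0.5]
width: 0.0342
grasp_force: 0.0
```

Call:
step_arm(fingers=[0.4,0.5,0.6,0.6,0.6,0.6,0.6,0.6,0.6,0.6], dp=[[0,0,0.05],[0,0,0.1],[0,0,0.2],[0,0,0.3],[0,0,0.4],[0,0,0.5],[0,0,0.6],[0,0,0.7],[0,0,0.85],[0,0,1]], dr=[[0,0,0],[0,0,0],[0,0,0],[0,0,0],[0,0,0],[0,0,0],[0,0,0],[0,0,0],[0,0,0],[0,0,0]])

```text
time_s: 9.83
tool_pos: [0.5487, 0.4254, 0.2178]
ee_rot: [-0.0, 0.011, 1.0, -0.0]
contact_force: [1.1, 0.8, -0.4]
width: 0.051
grasp_force: 0.0
```

Run:
```python
from h import *
i,c=get('scene'); j,_=get('wrist')
cv2.imwrite('pics/s1.png',np.hstack([cv2.resize(i[120:320,220:460],(480,400)),cv2.resize(j,(320,240))[:,:] if 0 else cv2.resize(j,(320,400))])[:,:,::-1])
```

```text
(no output)
```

View pics/s1.png

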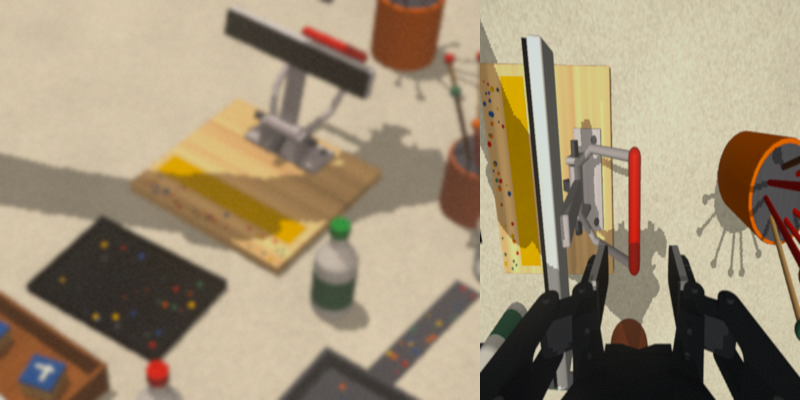

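The scene shows the clamp open with its bar upright and the yellow strip clear. The wrist view confirms the handle is swung back.

Run:
```python
from h import *
print(env.get_obs()['q'].round(3))
```

```text
[-0.583  0.808 -0.296  1.336  0.249  1.027  0.628]
```

Call:
step_arm(fingers=[0.6,0.6,0.6,0.6,0.6,0.6,0.6,0.6,0.6,0.6], dp=[[0,0,0.08],[0,0,0.16],[0,-0.03,0.24],[0,-0.1,0.32],[0,-0.2,0.38],[0,-0.3,0.42],[0,-0.4,0.45],[0,-0.5,0.45],[0,-0.6,0.45],[0,-0.7,0.45]], dr=[[0,0,0],[0,0,0],[0,0,0],[0,0,0],[0,0,0],[0,0,0],[0,0,0],[0,0,0],[0,0,0],[0,0,0]])

```text
time_s: 10.77
tool_pos: [0.5488, 0.354, 0.2615]
ee_rot: [-0.0, 0.011, 1.0, -0.0]
contact_force: [0.1, 0.1, -0.8]
width: 0.0509
grasp_force: 0.0
```

Call:
step_arm(fingers=[0.6,0.6,0.6,0.6,0.6,0.6,0.6,0.6,0.6,0.6], dp=[[0,-0.1,0],[0,-0.2,0],[0,-0.3,0],[0,-0.4,0],[0,-0.5,0],[0,-0.6,0],[0,-0.7,0],[0,-0.8,0],[0,-0.9,0],[0,-1,0]], dr=[[0,0,0],[0,0,0],[0,0,0],[0,0,0],[0,0,0],[0,0,0],[0,0,0],[0,0,0],[0,0,0],[0,0,0]])

```text
time_s: 11.6
tool_pos: [0.5489, 0.2546, 0.2618]
ee_rot: [0.0, 0.011, 1.0, 0.0]
contact_force: [-0.1, -0.2, -0.2]
width: 0.0515
grasp_force: 0.0
```

Call:
step_arm(fingers=[0.6,0.6,0.6,0.6,0.6,0.6,0.6,0.6,0.6,0.6], dp=[[0,-0.1,0],[0,-0.2,0],[0,-0.3,0],[0,-0.4,0],[0,-0.5,0],[0,-0.6,0],[0,-0.7,0],[0,-0.8,0],[0,-0.9,0],[0,-1,0]], dr=[[0,0,0],[0,0,0],[0,0,0],[0,0,0],[0,0,0],[0,0,0],[0,0,0],[0,0,0],[0,0,0],[0,0,0]])

```text
time_s: 12.43
tool_pos: [0.5489, 0.1546, 0.2618]
ee_rot: [0.0, 0.011, 1.0, 0.0]
contact_force: [-0.1, -0.1, -0.9]
width: 0.0512
grasp_force: 0.0
```

Run:
```python
from h import *
print(env.get_obs()['q'].round(3),env.get_obs()['tool_pos'])
```

```text
[-0.153  0.591 -0.339  1.693  0.239  0.899  0.961] [0.54892023 0.15461874 0.26183292]
```

Call:
step_arm(fingers=[0.7,0.7,0.7,0.7,0.7,0.7,0.7,0.7,0.7,0.7], dp=[[0,-0.1,0],[0,-0.2,0],[-0.02,-0.3,0],[-0.04,-0.4,0],[-0.06,-0.5,0],[-0.08,-0.6,0],[-0.1,-0.7,0],[-0.12,-0.8,0],[-0.16,-0.9,0],[-0.2,-1,0]], dr=[[0,0,-0.025],[0,0,-0.05],[0,0,-0.075],[0,0,-0.1],[0,0,-0.125],[0,0,-0.15],[0,0,-0.175],[0,0,-0.2],[0,0,-0.225],[0,0,-0.25]])

```text
time_s: 13.27
tool_pos: [0.5288, 0.0547, 0.2619]
ee_rot: [0.0, 0.394, 0.919, 0.0]
contact_force: [0.4, -0.7, 0.4]
width: 0.0598
grasp_force: 0.0
```

Call:
step_arm(fingers=[0.7,0.7,0.7,0.7,0.7,0.7,0.7,0.7,0.7,0.7], dp=[[0,-0.1,0],[0,-0.2,0],[-0.02,-0.3,0],[-0.04,-0.4,0],[-0.06,-0.5,0],[-0.08,-0.6,0],[-0.1,-0.7,0],[-0.12,-0.8,0],[-0.16,-0.9,0],[-0.2,-1,0]], dr=[[0,0,-0.025],[0,0,-0.05],[0,0,-0.075],[0,0,-0.1],[0,0,-0.125],[0,0,-0.15],[0,0,-0.175],[0,0,-0.2],[0,0,-0.225],[0,0,-0.25]])

```text
time_s: 14.1
tool_pos: [0.5087, -0.0451, 0.2619]
ee_rot: [0.0, 0.716, 0.698, 0.0]
contact_force: [0.4, -0.5, -0.3]
width: 0.0597
grasp_force: 0.0
```

Call:
step_arm(fingers=[0.7,0.7,0.7,0.7,0.7,0.7,0.7,0.7,0.7,0.7], dp=[[0,-0.1,0],[0,-0.2,0],[0,-0.3,0],[0,-0.4,0],[0,-0.5,0],[0,-0.5,0],[0,-0.5,0],[0,-0.5,0],[0,-0.5,0],[0,-0.5,0]], dr=[[0,0,0],[0,0,0],[0,0,0],[0,0,0],[0,0,0],[0,0,0],[0,0,0],[0,0,0],[0,0,0],[0,0,0]])

```text
time_s: 14.93
tool_pos: [0.509, -0.0936, 0.2618]
ee_rot: [-0.0, 0.714, 0.7, 0.0]
contact_force: [-0.2, -0.6, -0.3]
width: 0.0596
grasp_force: 0.0
```

```bash
cat > bl.py <<'E'
from h import *
import pickle,sys
np.set_printoptions(precision=4,suppress=True)
o=env.get_obs(); print(o['tool_pos'],o['q'].round(2))
i,c=get('wrist'); cv2.imwrite('pics/'+sys.argv[1]+'.png',i[:,:,::-1])
bs=[b for b in blue(i) if b[1]>300]
for b in bs:
    w=onz(c,cv2.boxPoints(b[2]),.032); e=w[1]-w[0]
    print(b[0],b[1],'w',onz(c,b[2][0],.032)[0],'yaw',(np.degrees(np.arctan2(e[1],e[0]))+45)%90-45,'sz',np.linalg.norm(e),np.linalg.norm(w[2]-w[1]))
pickle.dump((c,[b[2][0] for b in bs]),open('pics/'+sys.argv[1]+'.pkl','wb'))
if len(sys.argv)>2:
    c0,u0=pickle.load(open('pics/'+sys.argv[2]+'.pkl','rb'))
    for b in bs:
        w=onz(c,b[2][0],.032); k=min(u0,key=lambda u:np.linalg.norm(onz(c0,u,.032)-w)); print('tri',tri(c0,k,c,b[2][0]))
E
python3 bl.py w2
```

```text
[ 0.509  -0.0936  0.2618] [ 0.03  0.51  0.1   1.86 -0.07  0.78  0.15]
[275.9037 274.5636] 935 w [ 0.4629 -0.1632  0.032 ] yaw 5.547877876768666 sz 0.03899969661527197 0.03972052917193305
[361.3413 276.4155] 917 w [ 0.5579 -0.167   0.032 ] yaw 15.834791358069971 sz 0.0382525126300132 0.03938273579909924
```

Call:
step_arm(fingers=[0.7,0.7,0.7,0.7,0.7,0.7,0.7,0.7,0.7,0.7], dp=[[0,-0.06,-0.08],[0,-0.12,-0.16],[0,-0.18,-0.24],[0,-0.24,-0.32],[0,-0.3,-0.4],[0,-0.36,-0.48],[0,-0.4,-0.5],[0,-0.4,-0.5],[0,-0.4,-0.5],[0,-0.4,-0.5]], dr=[[0,0,0],[0,0,0],[0,0,0],[0,0,0],[0,0,0],[0,0,0],[0,0,0],[0,0,0],[0,0,0],[0,0,0]])

```text
time_s: 15.82
tool_pos: [0.5093, -0.1341, 0.2121]
ee_rot: [0.0, 0.715, 0.7, 0.0]
contact_force: [0.4, 0.9, -0.0]
width: 0.0598
grasp_force: 0.0
```

```bash
python3 bl.py w3 w2
```

```text
[ 0.5093 -0.1341  0.2121] [ 0.12  0.59  0.09  1.89 -0.08  0.66  0.23]
[267.6672 253.5652] 1343 w [ 0.4627 -0.1632  0.032 ] yaw 4.697435360996479 sz 0.039704008886863464 0.0394798146035727
[367.9381 255.8716] 1308 w [ 0.5579 -0.1672  0.032 ] yaw 15.802900886524036 sz 0.038179741888447166 0.03927024188989444
tri [ 0.4628 -0.1632  0.0319]
tri [ 0.5582 -0.168   0.0295]
```

Call:
step_arm(fingers=[0.63,0.63,0.63,0.63,0.63,0.63,0.63,0.63,0.63,0.63], dp=[[0.08,-0.055,-0.1],[0.16,-0.11,-0.2],[0.24,-0.165,-0.3],[0.32,-0.22,-0.4],[0.4,-0.275,-0.5],[0.487,-0.334,-0.6],[0.487,-0.334,-0.7],[0.487,-0.334,-0.8],[0.487,-0.334,-0.9],[0.487,-0.334,-1]], dr=[[0,0,0.015],[0,0,0.03],[0,0,0.045],[0,0,0.06],[0,0,0.075],[0,0,0.094],[0,0,0.094],[0,0,0.094],[0,0,0.094],[0,0,0.094]])

```text
time_s: 16.7
tool_pos: [0.557, -0.1671, 0.1111]
ee_rot: [-0.0, 0.604, 0.797, -0.0]
contact_force: [-1.1, 0.1, 0.5]
width: 0.0542
grasp_force: 0.0
```

Call:
step_arm(fingers=[0.63,0.63,0.63,0.63,0.63,0.63,0.63,0.63,0.63,0.63], dp=[[0,0,-0.1],[0,0,-0.2],[0,0,-0.3],[0,0,-0.4],[0,0,-0.5],[0,0,-0.6],[0,0,-0.7],[0,0,-0.8],[0,0,-0.9],[0,0,-1]], dr=[[0,0,0],[0,0,0],[0,0,0],[0,0,0],[0,0,0],[0,0,0],[0,0,0],[0,0,0],[0,0,0],[0,0,0]])

```text
time_s: 17.53
tool_pos: [0.5577, -0.1678, 0.0108]
ee_rot: [0.0, 0.604, 0.797, 0.0]
contact_force: [0.2, -0.3, 0.5]
width: 0.0538
grasp_force: 0.0
```

Call:
step_arm(fingers=[0.63,0.3,0.3,0.3,0.3,0.3,0.3,0.3,0.3,0.3], dp=[[0,0,-0.04],[0,0,-0.04],[0,0,-0.04],[0,0,-0.04],[0,0,-0.04],[0,0,-0.04],[0,0,-0.04],[0,0,-0.04],[0,0,-0.04],[0,0,-0.04]], dr=[[0,0,0],[0,0,0],[0,0,0],[0,0,0],[0,0,0],[0,0,0],[0,0,0],[0,0,0],[0,0,0],[0,0,0]])

```text
time_s: 18.37
tool_pos: [0.5576, -0.1678, 0.0078]
ee_rot: [0.0, 0.604, 0.797, 0.0]
contact_force: [1.0, 0.1, -0.3]
width: 0.039
grasp_force: 60.4
```

Call:
step_arm(fingers=[0.3,0.3,0.3,0.3,0.3,0.3,0.3,0.3,0.3,0.3], dp=[[0,0,0.1],[0,0,0.2],[0,0,0.3],[0,0,0.4],[0,0,0.5],[0,0,0.6],[0,0,0.7],[0,0,0.8],[0,0,0.9],[0,0,1]], dr=[[0,0,0],[0,0,0],[0,0,0],[0,0,0],[0,0,0],[0,0,0],[0,0,0],[0,0,0],[0,0,0],[0,0,0]])

```text
time_s: 19.2
tool_pos: [0.5576, -0.1678, 0.1089]
ee_rot: [0.0, 0.604, 0.797, 0.0]
contact_force: [0.2, -0.1, 0.2]
width: 0.0393
grasp_force: 60.4
```

Run:
```python
from h import *
np.set_printoptions(precision=4,suppress=True)
for n in ('top','scene'):
    i,c=get(n)
    hs=cv2.cvtColor(i,cv2.COLOR_RGB2HSV); mm=cv2.inRange(hs,(20,190,60),(30,255,255)); 
    k,l,s,cc=cv2.connectedComponentsWithStats(cv2.morphologyEx(mm,cv2.MORPH_CLOSE,np.ones((3,3)))) 
    for j in range(1,k):
        if s[j,4]>200:
            r=cv2.minAreaRect(np.argwhere(l==j)[:,::-1].astype(np.float32)); w=onz(c,cv2.boxPoints(r),.018)
            print(n,s[j],r,'\n',w,onz(c,r[0],.018),np.linalg.norm(w[1]-w[0]),np.linalg.norm(w[2]-w[1]))
    cv2.imwrite(f'pics/{n}2.png',i[:,:,::-1])
a=cv2.imread('pics/top2.png'); cv2.imwrite('pics/top2c.png',cv2.resize(a[200:345,165:385],None,fx=3.6,fy=3.6,interpolation=cv2.INTER_CUBIC))
```

```text
top [ 242  227   24   94 1418] ((253.55508422851562, 273.17193603515625), (15.359073638916016, 93.52916717529297), 5.440331935882568) 
 [[0.4351 0.2208 0.018 ]
 [0.656  0.214  0.018 ]
 [0.6533 0.1771 0.018 ]
 [0.4327 0.1854 0.018 ]] [[0.5418 0.1994 0.018 ]] 0.22094893152073927 0.03701329271152817
top [609 287  21  20 291] ((620.0000610351562, 298.0000305175781), (19.677396774291992, 18.782970428466797), 63.43495178222656) 
 [[ 0.5152 -0.6255  0.018 ]
 [ 0.5359 -0.6668  0.018 ]
 [ 0.4954 -0.6825  0.018 ]
 [ 0.4751 -0.6414  0.018 ]] [[ 0.5053 -0.654   0.018 ]] 0.046198530257941475 0.04336499053509235
scene [300 199  72  42 783] ((335.35845947265625, 219.2547149658203), (76.63445281982422, 10.781272888183594), 29.05460548400879) 
 [[0.4413 0.1831 0.018 ]
 [0.4282 0.2219 0.018 ]
 [0.6567 0.2139 0.018 ]
 [0.6653 0.1778 0.018 ]] [[0.5519 0.1989 0.018 ]] 0.04098278441325073 0.22863575197248837
scene [188 336  21  21 304] ((198.0, 346.0), (20.0, 20.0), 90.0) 
 [[ 0.5183 -0.2961  0.018 ]
 [ 0.5531 -0.269   0.018 ]
 [ 0.5901 -0.3048  0.018 ]
 [ 0.5563 -0.3312  0.018 ]] [[ 0.5547 -0.3005  0.018 ]] 0.04413959621285727 0.051540201238267844
scene [ 37 404  25  24 424] ((50.204917907714844, 415.7540588378906), (21.510196685791016, 23.686824798583984), 39.80556869506836) 
 [[ 0.4224 -0.6157  0.018 ]
 [ 0.4115 -0.5744  0.018 ]
 [ 0.4638 -0.5713  0.018 ]
 [ 0.4732 -0.6118  0.018 ]] [[ 0.443  -0.5935  0.018 ]] 0.04264946237437866 0.05233857358782542
```

View pics/top2c.png

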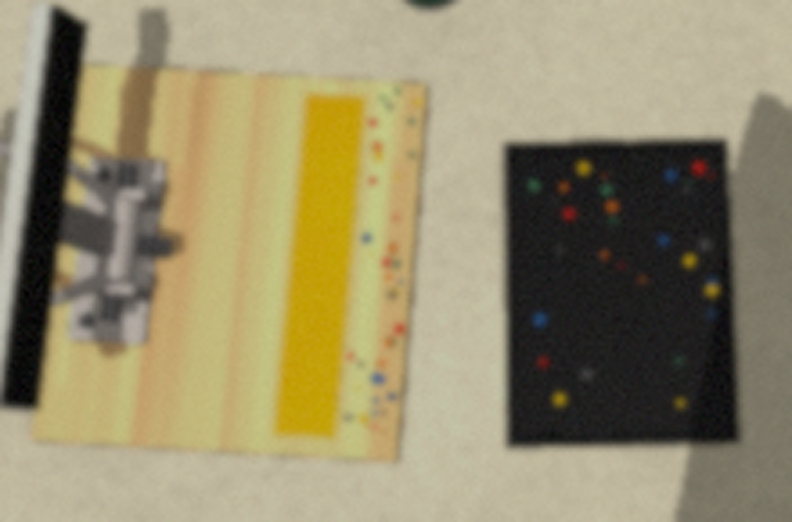

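The top view shows the yellow strip clear, crop corners (305,97) to (337,437). The clamp is still open and the tray is empty.

Call:
step_arm(fingers=[0.3,0.3,0.3,0.3,0.3,0.3,0.3,0.3,0.3,0.3], dp=[[0.01,0.09,0],[0.02,0.18,0],[0.03,0.27,0],[0.04,0.36,0],[0.05,0.45,0],[0.06,0.54,0],[0.07,0.63,0],[0.08,0.72,0],[0.09,0.81,0],[0.11,0.92,0]], dr=[[0,0,0.01],[0,0,0.02],[0,0,0.03],[0,0,0.04],[0,0,0.05],[0,0,0.06],[0,0,0.07],[0,0,0.08],[0,0,0.09],[0,0,0.1]])

```text
time_s: 20.13
tool_pos: [0.5685, -0.0754, 0.1078]
ee_rot: [-0.0, 0.471, 0.882, -0.0]
contact_force: [-0.0, 0.3, 0.3]
width: 0.0395
grasp_force: 60.4
```

Call:
step_arm(fingers=[0.3,0.3,0.3,0.3,0.3,0.3,0.3,0.3,0.3,0.3], dp=[[0.01,0.09,0],[0.02,0.18,0],[0.03,0.27,0],[0.04,0.36,0],[0.05,0.45,0],[0.06,0.54,0],[0.07,0.63,0],[0.08,0.72,0],[0.09,0.81,0],[0.11,0.92,0]], dr=[[0,0,0.01],[0,0,0.02],[0,0,0.03],[0,0,0.04],[0,0,0.05],[0,0,0.06],[0,0,0.07],[0,0,0.08],[0,0,0.09],[0,0,0.1]])

```text
time_s: 20.97
tool_pos: [0.5795, 0.0165, 0.1078]
ee_rot: [-0.0, 0.327, 0.945, -0.0]
contact_force: [0.7, 0.4, -0.4]
width: 0.039
grasp_force: 60.4
```

Call:
step_arm(fingers=[0.3,0.3,0.3,0.3,0.3,0.3,0.3,0.3,0.3,0.3], dp=[[0.01,0.09,0],[0.02,0.18,0],[0.03,0.27,0],[0.04,0.36,0],[0.05,0.45,0],[0.06,0.54,0],[0.07,0.63,0],[0.08,0.72,0],[0.09,0.81,0],[0.11,0.92,0]], dr=[[0,0,0.01],[0,0,0.02],[0,0,0.03],[0,0,0.04],[0,0,0.05],[0,0,0.06],[0,0,0.07],[0,0,0.08],[0,0,0.09],[0,0,0.1]])

```text
time_s: 21.8
tool_pos: [0.5906, 0.1085, 0.1078]
ee_rot: [-0.0, 0.175, 0.985, -0.0]
contact_force: [1.0, -0.1, -0.2]
width: 0.039
grasp_force: 60.4
```

Call:
step_arm(fingers=[0.3,0.3,0.3,0.3,0.3,0.3,0.3,0.3,0.3,0.3], dp=[[0.01,0.09,0],[0.02,0.18,0],[0.03,0.27,0],[0.04,0.36,0],[0.05,0.45,0],[0.06,0.54,-0.1],[0.07,0.63,-0.2],[0.08,0.72,-0.3],[0.09,0.81,-0.4],[0.1,0.9,-0.5]], dr=[[0,0,0.01],[0,0,0.02],[0,0,0.03],[0,0,0.04],[0,0,0.05],[0,0,0.06],[0,0,0.07],[0,0,0.08],[0,0,0.09],[0,0,0.102]])

```text
time_s: 22.63
tool_pos: [0.6002, 0.1989, 0.0561]
ee_rot: [-0.001, 0.015, 1.0, -0.0]
contact_force: [-0.6, -0.0, -0.2]
width: 0.039
grasp_force: 60.5
```

Call:
step_arm(fingers=[0.3,0.3,0.3,0.3,0.3,0.3,0.63,0.63,0.63,0.63], dp=[[0,0,-0.1],[0,0,-0.2],[0,0,-0.3],[0,0,-0.34],[0,0,-0.37],[0,0,-0.37],[0,0,-0.37],[0,0,-0.37],[0,0,-0.37],[0,0,-0.37]], dr=[[0,0,0],[0,0,0],[0,0,0],[0,0,0],[0,0,0],[0,0,0],[0,0,0],[0,0,0],[0,0,0],[0,0,0]])

```text
time_s: 23.47
tool_pos: [0.601, 0.1983, 0.0214]
ee_rot: [0.0, 0.017, 1.0, 0.0]
contact_force: [-0.6, -0.5, -0.7]
width: 0.0538
grasp_force: 0.0
```

Call:
step_arm(fingers=[0.63,0.63,0.63,0.63,0.63,0.63,0.63,0.63,0.63,0.63], dp=[[0,0,0.05],[0,0,0.1],[0,0,0.2],[0,0,0.3],[0,0,0.4],[0,0,0.5],[0,0,0.6],[0,0,0.75],[0,0,0.9],[0,0,1]], dr=[[0,0,0],[0,0,0],[0,0,0],[0,0,0],[0,0,0],[0,0,0],[0,0,0],[0,0,0],[0,0,0],[0,0,0]])

```text
time_s: 24.3
tool_pos: [0.6013, 0.1985, 0.123]
ee_rot: [0.001, 0.017, 1.0, 0.0]
contact_force: [-0.5, -1.0, -0.3]
width: 0.0537
grasp_force: 0.0
```

```bash
python3 bl.py w4
```

```text
[0.6013 0.1985 0.123 ] [-0.24  0.84 -0.28  1.63  0.32  0.71  0.86]
[313.88   255.5335] 2834 w [0.606 0.199 0.032] yaw -3.3267184891663817 sz 0.04114891538510008 0.03952276411300881
```

Call:
step_arm(fingers=[0.63,0.63,0.63,0.63,0.63,0.63,0.63,0.63,0.63,0.63], dp=[[-0.035,-0.09,0.05],[-0.07,-0.18,0.1],[-0.105,-0.27,0.15],[-0.14,-0.36,0.2],[-0.175,-0.45,0.25],[-0.21,-0.54,0.3],[-0.245,-0.63,0.35],[-0.28,-0.72,0.4],[-0.315,-0.81,0.45],[-0.345,-0.9,0.5]], dr=[[0,0,-0.012],[0,0,-0.024],[0,0,-0.036],[0,0,-0.048],[0,0,-0.06],[0,0,-0.072],[0,0,-0.084],[0,0,-0.096],[0,0,-0.106],[0,0,-0.116]])

```text
time_s: 25.18
tool_pos: [0.5657, 0.1073, 0.1713]
ee_rot: [-0.0, 0.2, 0.98, 0.0]
contact_force: [-0.3, 0.7, -0.4]
width: 0.054
grasp_force: 0.0
```

Call:
step_arm(fingers=[0.63,0.63,0.63,0.63,0.63,0.63,0.63,0.63,0.63,0.63], dp=[[-0.035,-0.09,0],[-0.07,-0.18,0],[-0.105,-0.27,0],[-0.14,-0.36,0],[-0.175,-0.45,0],[-0.21,-0.54,0],[-0.245,-0.63,0],[-0.28,-0.72,0],[-0.315,-0.81,0],[-0.345,-0.9,0]], dr=[[0,0,-0.012],[0,0,-0.024],[0,0,-0.036],[0,0,-0.048],[0,0,-0.06],[0,0,-0.072],[0,0,-0.084],[0,0,-0.096],[0,0,-0.106],[0,0,-0.116]])

```text
time_s: 26.02
tool_pos: [0.5312, 0.0173, 0.1708]
ee_rot: [-0.0, 0.374, 0.928, -0.0]
contact_force: [-0.1, -0.1, -0.6]
width: 0.054
grasp_force: 0.0
```

Call:
step_arm(fingers=[0.63,0.63,0.63,0.63,0.63,0.63,0.63,0.63,0.63,0.63], dp=[[-0.035,-0.09,0],[-0.07,-0.18,0],[-0.105,-0.27,0],[-0.14,-0.36,0],[-0.175,-0.45,0],[-0.21,-0.54,0],[-0.245,-0.63,0],[-0.28,-0.72,0],[-0.315,-0.81,0],[-0.345,-0.9,0]], dr=[[0,0,-0.012],[0,0,-0.024],[0,0,-0.036],[0,0,-0.048],[0,0,-0.06],[0,0,-0.072],[0,0,-0.084],[0,0,-0.096],[0,0,-0.106],[0,0,-0.116]])

```text
time_s: 26.85
tool_pos: [0.4967, -0.0727, 0.1708]
ee_rot: [-0.0, 0.536, 0.844, -0.0]
contact_force: [0.3, -0.2, -0.1]
width: 0.0539
grasp_force: 0.0
```

Call:
step_arm(fingers=[0.63,0.63,0.63,0.63,0.63,0.63,0.63,0.63,0.63,0.63], dp=[[-0.035,-0.09,0],[-0.07,-0.18,0],[-0.105,-0.27,0],[-0.14,-0.36,0],[-0.175,-0.45,0],[-0.21,-0.54,0],[-0.245,-0.63,0],[-0.28,-0.72,0],[-0.315,-0.81,0],[-0.345,-0.92,0]], dr=[[0,0,-0.012],[0,0,-0.024],[0,0,-0.036],[0,0,-0.048],[0,0,-0.06],[0,0,-0.072],[0,0,-0.084],[0,0,-0.096],[0,0,-0.106],[0,0,-0.114]])

```text
time_s: 27.68
tool_pos: [0.4622, -0.1643, 0.1708]
ee_rot: [-0.0, 0.677, 0.736, 0.0]
contact_force: [0.1, 0.1, 0.8]
width: 0.0542
grasp_force: 0.0
```

```bash
python3 bl.py w5
```

```text
[ 0.4622 -0.1643  0.1708] [ 0.22  0.61  0.04  2.03 -0.05  0.49  0.38]
[316.0319 232.3209] 1879 w [ 0.4628 -0.1633  0.032 ] yaw 4.80374495749011 sz 0.03818415773064707 0.039324106204563496
```

Call:
step_arm(fingers=[0.63,0.63,0.63,0.63,0.63,0.63,0.63,0.63,0.63,0.63], dp=[[0.005,0,-0.1],[0.005,0.005,-0.2],[0.005,0.005,-0.3],[0.005,0.005,-0.4],[0.005,0.005,-0.5],[0.005,0.005,-0.6],[0.005,0.005,-0.7],[0.005,0.005,-0.8],[0.005,0.005,-0.9],[0.005,0.005,-1]], dr=[[0,0,0],[0,0,0],[0,0,0],[0,0,0],[0,0,0],[0,0,0],[0,0,0],[0,0,0],[0,0,0],[0,0,0]])

```text
time_s: 28.57
tool_pos: [0.4632, -0.1633, 0.0699]
ee_rot: [0.0, 0.676, 0.737, 0.0]
contact_force: [-0.3, -0.1, -0.2]
width: 0.0539
grasp_force: 0.0
```

Call:
step_arm(fingers=[0.63,0.63,0.63,0.63,0.63,0.63,0.63,0.3,0.3,0.3], dp=[[0,0,-0.1],[0,0,-0.2],[0,0,-0.3],[0,0,-0.4],[0,0,-0.5],[0,0,-0.58],[0,0,-0.63],[0,0,-0.63],[0,0,-0.63],[0,0,-0.63]], dr=[[0,0,0],[0,0,0],[0,0,0],[0,0,0],[0,0,0],[0,0,0],[0,0,0],[0,0,0],[0,0,0],[0,0,0]])

```text
time_s: 29.4
tool_pos: [0.4633, -0.1634, 0.0081]
ee_rot: [0.0, 0.676, 0.737, 0.0]
contact_force: [0.7, 0.3, -1.3]
width: 0.0388
grasp_force: 60.9
```

Call:
step_arm(fingers=[0.3,0.3,0.3,0.3,0.3,0.3,0.3,0.3,0.3,0.3], dp=[[0,0,0],[0,0,0],[0,0,0.05],[0,0,0.15],[0,0,0.3],[0,0,0.4],[0,0,0.55],[0,0,0.7],[0,0,0.85],[0,0,1]], dr=[[0,0,0],[0,0,0],[0,0,0],[0,0,0],[0,0,0],[0,0,0],[0,0,0],[0,0,0],[0,0,0],[0,0,0]])

```text
time_s: 30.23
tool_pos: [0.4631, -0.1633, 0.1094]
ee_rot: [0.0, 0.676, 0.737, 0.0]
contact_force: [-0.0, 0.2, -1.1]
width: 0.0388
grasp_force: 60.9
```

Call:
step_arm(fingers=[0.3,0.3,0.3,0.3,0.3,0.3,0.3,0.3,0.3,0.3], dp=[[0.02,0.09,0],[0.04,0.18,0],[0.06,0.27,0],[0.08,0.36,0],[0.1,0.45,0],[0.12,0.54,0],[0.14,0.63,0],[0.16,0.72,0],[0.18,0.81,0],[0.21,0.91,0]], dr=[[0,0,0.012],[0,0,0.024],[0,0,0.036],[0,0,0.048],[0,0,0.06],[0,0,0.072],[0,0,0.084],[0,0,0.096],[0,0,0.106],[0,0,0.116]])

```text
time_s: 31.07
tool_pos: [0.484, -0.0716, 0.1077]
ee_rot: [-0.0, 0.531, 0.848, -0.0]
contact_force: [0.5, -0.6, -0.1]
width: 0.0392
grasp_force: 61.1
```

Call:
step_arm(fingers=[0.3,0.3,0.3,0.3,0.3,0.3,0.3,0.3,0.3,0.3], dp=[[0.02,0.09,0],[0.04,0.18,0],[0.06,0.27,0],[0.08,0.36,0],[0.1,0.45,0],[0.12,0.54,0],[0.14,0.63,0],[0.16,0.72,0],[0.18,0.81,0],[0.21,0.91,0]], dr=[[0,0,0.012],[0,0,0.024],[0,0,0.036],[0,0,0.048],[0,0,0.06],[0,0,0.072],[0,0,0.084],[0,0,0.096],[0,0,0.106],[0,0,0.116]])

```text
time_s: 31.9
tool_pos: [0.5051, 0.0194, 0.1078]
ee_rot: [-0.0, 0.368, 0.93, -0.0]
contact_force: [0.4, -0.2, -0.1]
width: 0.0391
grasp_force: 61.2
```

Call:
step_arm(fingers=[0.3,0.3,0.3,0.3,0.3,0.3,0.3,0.3,0.3,0.3], dp=[[0.02,0.09,0],[0.04,0.18,0],[0.06,0.27,0],[0.08,0.36,0],[0.1,0.45,0],[0.12,0.54,0],[0.14,0.63,0],[0.16,0.72,0],[0.18,0.81,0],[0.21,0.91,0]], dr=[[0,0,0.012],[0,0,0.024],[0,0,0.036],[0,0,0.048],[0,0,0.06],[0,0,0.072],[0,0,0.084],[0,0,0.096],[0,0,0.106],[0,0,0.116]])

```text
time_s: 32.73
tool_pos: [0.5261, 0.1103, 0.1078]
ee_rot: [-0.0, 0.194, 0.981, -0.0]
contact_force: [-0.3, 0.1, -0.7]
width: 0.0387
grasp_force: 61.2
```

Call:
step_arm(fingers=[0.3,0.3,0.3,0.3,0.3,0.3,0.3,0.3,0.3,0.3], dp=[[0.02,0.09,0],[0.04,0.18,0],[0.06,0.27,0],[0.08,0.36,0],[0.1,0.45,0],[0.12,0.54,0],[0.14,0.63,0],[0.16,0.72,0],[0.18,0.81,0],[0.2,0.905,0]], dr=[[0,0,0.012],[0,0,0.024],[0,0,0.036],[0,0,0.048],[0,0,0.06],[0,0,0.072],[0,0,0.084],[0,0,0.096],[0,0,0.106],[0,0,0.114]])

```text
time_s: 33.57
tool_pos: [0.5463, 0.2009, 0.1078]
ee_rot: [-0.0, 0.016, 1.0, -0.0]
contact_force: [0.1, 0.1, 0.5]
width: 0.0394
grasp_force: 61.2
```

```bash
python3 bl.py w6
python3 - <<'E'
from h import *
np.set_printoptions(precision=4,suppress=True)
for n in('top','scene'):
    i,c=get(n)
    for b in blue(i): print(n,b[0],b[1],onz(c,b[2][0],.044)[0],onz(c,b[2][0],.032)[0])
E
```

```text
[0.5463 0.2009 0.1078] [-0.29  0.81 -0.25  1.8   0.33  0.57  0.8 ]
[315.2177 342.1046] 8634 w [0.6091 0.2006 0.032 ] yaw -1.791074758784589 sz 0.07289718874173826 0.07453467918952467
top [506.2634 330.7942] 243 [ 0.4237 -0.375   0.044 ] [ 0.4241 -0.3797  0.032 ]
top [626.2288 352.8595] 306 [ 0.3826 -0.6377  0.044 ] [ 0.3825 -0.6454  0.032 ]
scene [443.7642  52.2858] 3104 [0.3536 1.1147 0.044 ] [0.3436 1.1363 0.032 ]
scene [129.2948 336.4798] 173 [ 0.4367 -0.3833  0.044 ] [ 0.4277 -0.3799  0.032 ]
scene [ 15.1047 381.4826] 344 [ 0.3407 -0.5966  0.044 ] [ 0.3305 -0.5958  0.032 ]
```

Call:
step_arm(fingers=[0.3,0.3,0.3,0.3,0.3,0.3,0.3,0.3,0.3,0.3], dp=[[0,0,-0.1],[0,0,-0.2],[0,0,-0.3],[0,0,-0.4],[0,0,-0.5],[0,0,-0.6],[0,0,-0.7],[0,0,-0.77],[0,0,-0.83],[0,0,-0.87]], dr=[[0,0,0],[0,0,0],[0,0,0],[0,0,0],[0,0,0],[0,0,0],[0,0,0],[0,0,0],[0,0,0],[0,0,0]])

```text
time_s: 34.55
tool_pos: [0.5459, 0.2002, 0.0199]
ee_rot: [-0.0, 0.017, 1.0, -0.0]
contact_force: [-0.9, 0.6, -0.4]
width: 0.0392
grasp_force: 61.1
```

Call:
step_arm(fingers=[0.63,0.63,0.63,0.63,0.63,0.63,0.63,0.63,0.63,0.63], dp=[[0,0,0],[0,0,0],[0,0,0],[0,0,0.1],[0,0,0.2],[0,0,0.35],[0,0,0.5],[0,0,0.65],[0,0,0.8],[0,0,1]], dr=[[0,0,0],[0,0,0],[0,0,0],[0,0,0],[0,0,0],[0,0,0],[0,0,0],[0,0,0],[0,0,0],[0,0,0]])

```text
time_s: 35.38
tool_pos: [0.5459, 0.2, 0.1224]
ee_rot: [0.0, 0.017, 1.0, -0.0]
contact_force: [-0.1, 1.0, 0.1]
width: 0.0539
grasp_force: 0.0
```

```bash
python3 bl.py w7
python3 - <<'E'
import cv2
a=cv2.imread('pics/w7.png')
from h import *
i,c=get('top'); j,_=get('scene')
cv2.imwrite('pics/m1.png',np.hstack([cv2.resize(a,(400,300)),cv2.resize(i[235:350,380:530,::-1],(391,300),interpolation=cv2.INTER_CUBIC)]))
E
```

```text
[0.5459 0.2    0.1224] [-0.28  0.79 -0.26  1.79  0.32  0.6   0.8 ]
[315.4775 256.913 ] 2806 w [0.5511 0.2018 0.032 ] yaw -1.9319049525705907 sz 0.039470532546918125 0.04111047626612857
[314.8253 331.3714] 2278 w [0.6086 0.1992 0.032 ] yaw -1.9486641943927907 sz 0.03926583882656606 0.04179740597635818
```

View pics/m1.png

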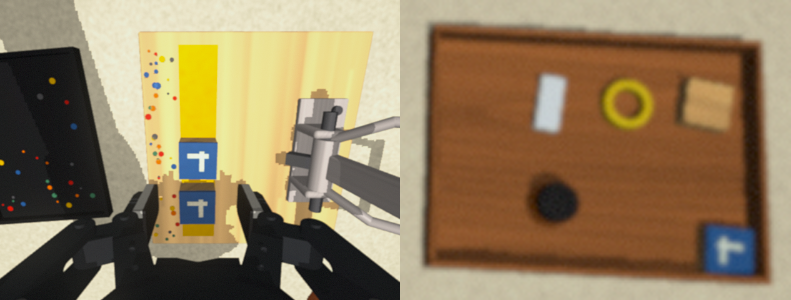

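The wrist view shows two blocks squarely on the yellow strip, at (198,160) and (198,205). The top view shows the third block knocked into the crate's near corner at (729,248), against both walls.

Call:
step_arm(fingers=[0.63,0.63,0.63,0.63,0.63,0.63,0.63,0.63,0.63,0.63], dp=[[-0.02,-0.09,0.05],[-0.04,-0.18,0.1],[-0.06,-0.27,0.15],[-0.08,-0.36,0.2],[-0.1,-0.45,0.25],[-0.12,-0.54,0.3],[-0.14,-0.63,0.35],[-0.16,-0.72,0.4],[-0.18,-0.81,0.45],[-0.19,-0.93,0.5]], dr=[[0,0,-0.01],[0,0,-0.02],[0,0,-0.03],[0,0,-0.04],[0,0,-0.05],[0,0,-0.06],[0,0,-0.07],[0,0,-0.08],[0,0,-0.09],[0,0,-0.1]])

```text
time_s: 36.37
tool_pos: [0.5268, 0.107, 0.1714]
ee_rot: [-0.0, 0.174, 0.985, 0.0]
contact_force: [-0.2, -0.3, 0.4]
width: 0.0541
grasp_force: 0.0
```

Call:
step_arm(fingers=[0.63,0.63,0.63,0.63,0.63,0.63,0.63,0.63,0.63,0.63], dp=[[-0.02,-0.09,0],[-0.04,-0.18,0],[-0.06,-0.27,0],[-0.08,-0.36,0],[-0.1,-0.45,0],[-0.12,-0.54,0],[-0.14,-0.63,0],[-0.16,-0.72,0],[-0.18,-0.81,0],[-0.19,-0.93,0]], dr=[[0,0,-0.01],[0,0,-0.02],[0,0,-0.03],[0,0,-0.04],[0,0,-0.05],[0,0,-0.06],[0,0,-0.07],[0,0,-0.08],[0,0,-0.09],[0,0,-0.1]])

```text
time_s: 37.2
tool_pos: [0.5078, 0.014, 0.1708]
ee_rot: [-0.0, 0.326, 0.945, 0.0]
contact_force: [0.3, 1.1, -0.6]
width: 0.054
grasp_force: 0.0
```

Call:
step_arm(fingers=[0.63,0.63,0.63,0.63,0.63,0.63,0.63,0.63,0.63,0.63], dp=[[-0.02,-0.09,0],[-0.04,-0.18,0],[-0.06,-0.27,0],[-0.08,-0.36,0],[-0.1,-0.45,0],[-0.12,-0.54,0],[-0.14,-0.63,0],[-0.16,-0.72,0],[-0.18,-0.81,0],[-0.19,-0.93,0]], dr=[[0,0,-0.01],[0,0,-0.02],[0,0,-0.03],[0,0,-0.04],[0,0,-0.05],[0,0,-0.06],[0,0,-0.07],[0,0,-0.08],[0,0,-0.09],[0,0,-0.1]])

```text
time_s: 38.03
tool_pos: [0.4888, -0.0791, 0.1708]
ee_rot: [-0.0, 0.47, 0.883, 0.0]
contact_force: [-0.3, 0.0, 1.1]
width: 0.0539
grasp_force: 0.0
```

Call:
step_arm(fingers=[0.63,0.63,0.63,0.63,0.63,0.63,0.63,0.63,0.63,0.63], dp=[[-0.02,-0.09,0],[-0.04,-0.18,0],[-0.06,-0.27,0],[-0.08,-0.36,0],[-0.1,-0.45,0],[-0.12,-0.54,0],[-0.14,-0.63,0],[-0.16,-0.72,0],[-0.18,-0.81,0],[-0.19,-0.93,0]], dr=[[0,0,-0.01],[0,0,-0.02],[0,0,-0.03],[0,0,-0.04],[0,0,-0.05],[0,0,-0.06],[0,0,-0.07],[0,0,-0.08],[0,0,-0.09],[0,0,-0.1]])

```text
time_s: 38.87
tool_pos: [0.4698, -0.1721, 0.1708]
ee_rot: [-0.0, 0.602, 0.798, 0.0]
contact_force: [0.1, -0.0, 0.4]
width: 0.054
grasp_force: 0.0
```

Call:
step_arm(fingers=[0.63,0.63,0.63,0.63,0.63,0.63,0.63,0.63,0.63,0.63], dp=[[-0.02,-0.09,0],[-0.04,-0.18,0],[-0.06,-0.27,0],[-0.08,-0.36,0],[-0.1,-0.45,0],[-0.12,-0.54,0],[-0.14,-0.63,0],[-0.16,-0.72,0],[-0.18,-0.81,0],[-0.19,-0.93,0]], dr=[[0,0,-0.01],[0,0,-0.02],[0,0,-0.03],[0,0,-0.04],[0,0,-0.05],[0,0,-0.06],[0,0,-0.07],[0,0,-0.08],[0,0,-0.085],[0,0,-0.089]])

```text
time_s: 39.7
tool_pos: [0.4508, -0.2651, 0.1708]
ee_rot: [-0.0, 0.707, 0.707, 0.0]
contact_force: [0.3, -0.4, 0.9]
width: 0.0542
grasp_force: 0.0
```

```bash
python3 bl.py w8
```

```text
[ 0.4508 -0.2651  0.1708] [ 0.41  0.65  0.05  1.94 -0.06  0.56  0.5 ]
[287.0494 353.6875] 1437 w [ 0.4248 -0.3763  0.032 ] yaw -5.038210277580845 sz 0.04122320385274761 0.039278943791303506
```

Call:
step_arm(fingers=[0.4,0.2,0,0,0,0,0,0,0,0], dp=[[-0.02,-0.09,0],[-0.04,-0.18,0],[-0.06,-0.27,0],[-0.08,-0.36,0],[-0.1,-0.45,0],[-0.12,-0.54,0],[-0.14,-0.63,0],[-0.16,-0.72,0],[-0.17,-0.81,0],[-0.17,-0.87,0]], dr=[[0,0,0],[0,0,0],[0,0,0],[0,0,0],[0,0,0],[0,0,0],[0,0,0],[0,0,0],[0,0,0],[0,0,0]])

```text
time_s: 40.58
tool_pos: [0.4336, -0.3534, 0.1708]
ee_rot: [0.0, 0.707, 0.707, -0.0]
contact_force: [-0.3, -0.3, 0.0]
width: 0.0001
grasp_force: 0.0
```

```bash
python3 bl.py w9 w8
```

```text
[ 0.4336 -0.3534  0.1708] [ 0.58  0.68  0.03  1.83 -0.03  0.62  0.63]
[305.3264 260.9189] 1789 w [ 0.4247 -0.3767  0.032 ] yaw -5.42771677163779 sz 0.04031418031259263 0.03908693539309431
tri [ 0.4246 -0.3771  0.0307]
```

View pics/w9.png

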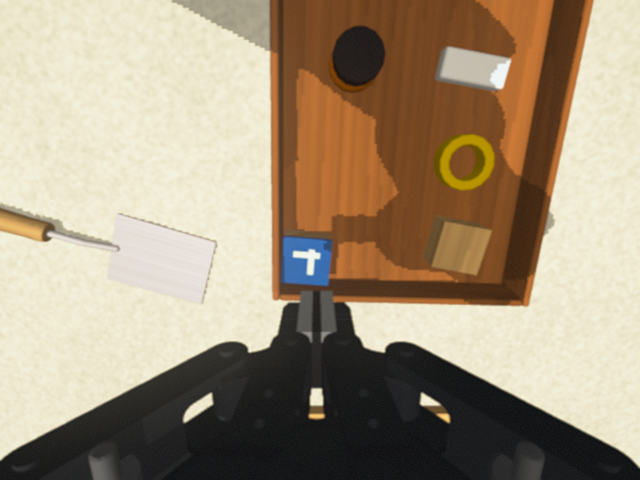

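The wrist view shows the third block flat at (306,261), touching the crate's left (-x) wall with a small gap to the -y wall. I'll drag it inwards with the shut fingertips pressed lightly on top.

Call:
step_arm(fingers=[0,0,0,0,0,0,0,0,0,0], dp=[[-0.02,-0.05,-0.1],[-0.05,-0.1,-0.2],[-0.09,-0.15,-0.3],[-0.09,-0.2,-0.4],[-0.09,-0.23,-0.5],[-0.09,-0.23,-0.6],[-0.09,-0.23,-0.7],[-0.09,-0.23,-0.8],[-0.09,-0.23,-0.9],[-0.09,-0.23,-1]], dr=[[0,0,0],[0,0,0],[0,0,0],[0,0,0],[0,0,0],[0,0,0],[0,0,0],[0,0,0],[0,0,0],[0,0,0]])

```text
time_s: 41.47
tool_pos: [0.4253, -0.3744, 0.0698]
ee_rot: [-0.0, 0.707, 0.707, 0.0]
contact_force: [-0.8, 0.1, 0.3]
width: 0.0
grasp_force: 0.0
```

Call:
step_arm(fingers=[0,0,0,0,0,0,0,0,0,0], dp=[[0,0,-0.1],[0,0,-0.2],[0,0,-0.28],[0,0,-0.33],[0,0,-0.36],[0,0,-0.38],[0,0,-0.4],[0,0,-0.42],[0,0,-0.44],[0,0,-0.44]], dr=[[0,0,0],[0,0,0],[0,0,0],[0,0,0],[0,0,0],[0,0,0],[0,0,0],[0,0,0],[0,0,0],[0,0,0]])

```text
time_s: 42.3
tool_pos: [0.4252, -0.3748, 0.0319]
ee_rot: [0.001, 0.707, 0.707, 0.0]
contact_force: [-5.2, 6.8, 43.1]
width: 0.0002
grasp_force: 21.2
```

Call:
step_arm(fingers=[0,0,0,0,0,0,0,0,0,0], dp=[[0,0,0.035],[0.03,0,0.035],[0.06,0,0.035],[0.09,0.01,0.035],[0.12,0.02,0.035],[0.15,0.03,0.035],[0.18,0.04,0.035],[0.21,0.05,0.035],[0.24,0.05,0.035],[0.27,0.05,0.035]], dr=[[0,0,0],[0,0,0],[0,0,0],[0,0,0],[0,0,0],[0,0,0],[0,0,0],[0,0,0],[0,0,0],[0,0,0]])

```text
time_s: 43.13
tool_pos: [0.4348, -0.3755, 0.0343]
ee_rot: [-0.008, 0.711, 0.703, -0.01]
contact_force: [-32.8, -2.6, 62.0]
width: 0.0
grasp_force: 27.5
```

Call:
step_arm(fingers=[0,0,0,0,0,0.2,0.4,0.63,0.63,0.63], dp=[[0,0,0],[0,0,0.1],[0,0,0.25],[0,0,0.4],[0,0,0.5],[0,0,0.6],[0,0,0.7],[0,0,0.8],[0,0,0.9],[0,0,1]], dr=[[0,0,0],[0,0,0],[0,0,0],[0,0,0],[0,0,0],[0,0,0],[0,0,0],[0,0,0],[0,0,0],[0,0,0]])

```text
time_s: 43.97
tool_pos: [0.4521, -0.3697, 0.131]
ee_rot: [-0.0, 0.707, 0.707, 0.0]
contact_force: [0.3, 0.7, 0.4]
width: 0.0536
grasp_force: 0.0
```

```bash
python3 bl.py w10
```

```text
[ 0.4521 -0.3697  0.131 ] [ 0.59  0.77  0.03  1.79 -0.04  0.58  0.64]
[277.3586 257.4269] 2457 w [ 0.4246 -0.3768  0.032 ] yaw -5.685370036325594 sz 0.04109612163721802 0.0386468973687723
```

The press-drag slid off; the block did not move. I'll look closely at the gap and at the fingertip thickness.

Run:
```python
import cv2,numpy as np
a=cv2.imread('pics/w10.png'); 
cv2.imwrite('pics/w10c.png',cv2.resize(a[190:410,180:470],None,fx=2.7,fy=2.7,interpolation=cv2.INTER_CUBIC))
```

```text
(no output)
```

View pics/w10c.png

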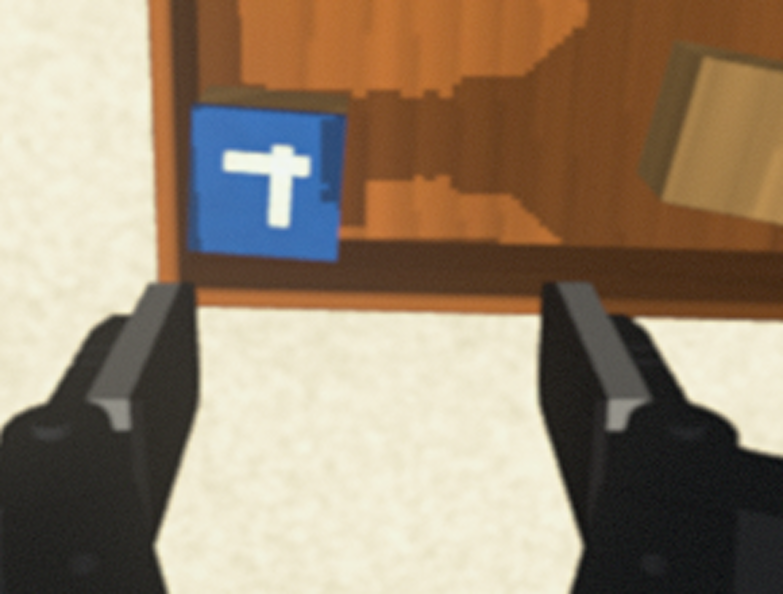

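Run:
```python
from h import *
import pickle
np.set_printoptions(precision=4,suppress=True)
c,_=pickle.load(open('pics/w10.pkl','rb'))
f=lambda p:np.array(p)/2.7+[180,190]
for n,p,z in (('rim -y inner',[(200,288),(400,293),(700,300)],.045),('base -y',[(360,240),(500,243),(700,250)],.006),('rim -x inner',[(172,20),(176,150),(181,270)],.045),('rim -x outer',[(151,20),(155,150),(160,270)],.045),('block top corners',[(193,105),(347,117),(338,262),(190,249)],.032),('block side base +y',[(235,85),(352,98)],.006)):
    print(n,'\n',onz(c,f(p),z))
# finger pad thickness at tip: tip plane TCP z (open: +~6mm)
o=env.get_obs(); zt=o['tool_pos'][2]
for z in (zt,zt+.005,zt+.01): print('tipL',onz(c,f([(150,285),(195,285)]),z))
for z in (zt+.03,zt+.04): print('back',onz(c,f([(90,400),(132,400)]),z))
```

```text
rim -y inner 
 [[ 0.4089 -0.4013  0.045 ]
 [ 0.4604 -0.4026  0.045 ]
 [ 0.5379 -0.4044  0.045 ]]
base -y 
 [[ 0.4497 -0.4036  0.006 ]
 [ 0.4913 -0.4044  0.006 ]
 [ 0.5509 -0.4066  0.006 ]]
rim -x inner 
 [[ 0.4055 -0.3321  0.045 ]
 [ 0.4047 -0.3643  0.045 ]
 [ 0.4043 -0.3963  0.045 ]]
rim -x outer 
 [[ 0.4005 -0.3321  0.045 ]
 [ 0.3996 -0.3643  0.045 ]
 [ 0.3989 -0.3963  0.045 ]]
block top corners 
 [[ 0.4071 -0.356   0.032 ]
 [ 0.4467 -0.3592  0.032 ]
 [ 0.444  -0.3995  0.032 ]
 [ 0.4043 -0.3958  0.032 ]]
block side base +y 
 [[ 0.4144 -0.3566  0.006 ]
 [ 0.4475 -0.3603  0.006 ]]
tipL [[ 0.4176 -0.3606  0.1329]
 [ 0.4248 -0.3605  0.1329]]
tipL [[ 0.4188 -0.3583  0.1379]
 [ 0.4257 -0.3583  0.1379]]
tipL [[ 0.4201 -0.356   0.1429]
 [ 0.4267 -0.356   0.1429]]
back [[ 0.4162 -0.3631  0.1629]
 [ 0.4216 -0.3631  0.1629]]
back [[ 0.4195 -0.3571  0.1729]
 [ 0.4244 -0.3571  0.1729]]
```

Call:
step_arm(fingers=[0.3,0,0,0,0,0,0,0,0,0], dp=[[-0.03,0,0],[-0.06,0,0],[-0.1,0,-0.1],[-0.14,0,-0.2],[-0.18,0,-0.3],[-0.22,0,-0.45],[-0.25,0,-0.6],[-0.25,0,-0.75],[-0.25,0,-0.85],[-0.25,0,-0.9]], dr=[[0,0,0],[0,0,0],[0,0,0],[0,0,0],[0,0,0],[0,0,0],[0,0,0],[0,0,0],[0,0,0],[0,0,0]])

```text
time_s: 44.85
tool_pos: [0.4259, -0.369, 0.0385]
ee_rot: [-0.002, 0.707, 0.707, -0.0]
contact_force: [-0.3, -0.1, -0.3]
width: -0.0003
grasp_force: 0.0
```

Call:
step_arm(fingers=[0,0,0,0,0,0,0,0,0,0], dp=[[0,0,-0.03],[0,0,-0.06],[0,0,-0.08],[0,0,-0.095],[0,0,-0.095],[0,0,-0.095],[0,0,-0.095],[0,0,-0.095],[0,0,-0.095],[0,0,-0.095]], dr=[[0,0,0],[0,0,0],[0,0,0],[0,0,0],[0,0,0],[0,0,0],[0,0,0],[0,0,0],[0,0,0],[0,0,0]])

```text
time_s: 45.68
tool_pos: [0.4274, -0.37, 0.0321]
ee_rot: [0.001, 0.707, 0.707, 0.0]
contact_force: [-0.8, -0.1, 6.8]
width: 0.0001
grasp_force: 3.4
```

Call:
step_arm(fingers=[0,0,0,0,0,0,0,0,0,0], dp=[[0,0.02,0],[0,0.04,0],[0,0.06,0],[0,0.08,0],[0,0.1,0],[0,0.12,0],[0,0.14,0],[0,0.16,0],[0,0.18,0],[0,0.2,0]], dr=[[0,0,0],[0,0,0],[0,0,0],[0,0,0],[0,0,0],[0,0,0],[0,0,0],[0,0,0],[0,0,0],[0,0,0]])

```text
time_s: 46.52
tool_pos: [0.4289, -0.3581, 0.0357]
ee_rot: [0.008, 0.709, 0.705, -0.002]
contact_force: [-4.7, -6.1, 33.1]
width: 0.0002
grasp_force: 13.4
```

```bash
python3 bl.py w11
```

```text
[ 0.4289 -0.3581  0.0357] [ 0.59  0.9   0.02  1.92 -0.04  0.31  0.64]
[299.1286 303.7318] 1812 w [ 0.4262 -0.3625  0.032 ] yaw -5.365920515207989 sz 0.032862488957794415 0.03947176375496515
```

Call:
step_arm(fingers=[0,0,0,0,0,0,0,0,0,0], dp=[[0,0.02,0.01],[0,0.04,0.015],[0,0.06,0.015],[0,0.08,0.015],[0,0.1,0.015],[0,0.12,0.015],[0,0.14,0.015],[0,0.16,0.015],[0,0.18,0.015],[0,0.2,0.015]], dr=[[0,0,0],[0,0,0],[0,0,0],[0,0,0],[0,0,0],[0,0,0],[0,0,0],[0,0,0],[0,0,0],[0,0,0]])

```text
time_s: 47.4
tool_pos: [0.427, -0.3295, 0.0321]
ee_rot: [-0.0, 0.707, 0.707, -0.0]
contact_force: [-0.0, -0.1, -0.2]
width: 0.0
grasp_force: 0.0
```

Call:
step_arm(fingers=[0,0,0,0,0,0,0,0.3,0.6,0.63], dp=[[0,0,0.02],[0,0,0.05],[0,0,0.15],[0,0,0.25],[0,0,0.35],[0,0,0.5],[0,0,0.6],[0,0,0.75],[0,0,0.9],[0,0,1]], dr=[[0,0,0],[0,0,0],[0,0,0],[0,0,0],[0,0,0],[0,0,0],[0,0,0],[0,0,0],[0,0,0],[0,0,0]])

```text
time_s: 48.23
tool_pos: [0.4276, -0.3303, 0.1344]
ee_rot: [0.001, 0.707, 0.707, 0.0]
contact_force: [-0.2, -0.2, 0.2]
width: 0.036
grasp_force: 0.0
```

```bash
python3 bl.py w12
```

```text
[ 0.4276 -0.3303  0.1344] [ 0.55  0.72  0.04  1.92 -0.05  0.5   0.62]
[311.8895 307.3041] 2154 w [ 0.4248 -0.3781  0.032 ] yaw -4.918361506963379 sz 0.040650018091463805 0.03937331584146642
```

The block only tipped and fell back, so friction on top won't work. I'll roll it along the wall instead, pressing on its +x face with the shut fingers and sweeping +y to turn it out of the corner.

Call:
step_arm(fingers=[0,0,0,0,0,0,0,0,0,0], dp=[[0.08,-0.05,0],[0.16,-0.1,0],[0.24,-0.15,0],[0.32,-0.2,-0.1],[0.4,-0.25,-0.2],[0.45,-0.3,-0.3],[0.48,-0.3,-0.4],[0.5,-0.3,-0.5],[0.5,-0.3,-0.55],[0.5,-0.3,-0.6]], dr=[[0,0,0],[0,0,0],[0,0,0],[0,0,0],[0,0,0],[0,0,0],[0,0,0],[0,0,0],[0,0,0],[0,0,0]])

```text
time_s: 49.12
tool_pos: [0.4764, -0.3591, 0.071]
ee_rot: [-0.001, 0.707, 0.707, -0.0]
contact_force: [0.8, -0.3, 0.5]
width: -0.0003
grasp_force: 0.0
```

Call:
step_arm(fingers=[0,0,0,0,0,0,0,0,0,0], dp=[[0,0,-0.1],[0,0,-0.2],[0,0,-0.3],[0,0,-0.4],[0,0,-0.5],[0,0,-0.56],[0,0,-0.59],[0,0,-0.59],[0,0,-0.59],[0,0,-0.59]], dr=[[0,0,0],[0,0,0],[0,0,0],[0,0,0],[0,0,0],[0,0,0],[0,0,0],[0,0,0],[0,0,0],[0,0,0]])

```text
time_s: 49.95
tool_pos: [0.4775, -0.3601, 0.0137]
ee_rot: [0.0, 0.707, 0.707, 0.0]
contact_force: [-0.3, -0.1, -0.4]
width: -0.0002
grasp_force: 0.0
```

Call:
step_arm(fingers=[0,0,0,0,0,0,0,0,0,0], dp=[[-0.04,0,0],[-0.08,0,0],[-0.12,0,0],[-0.15,0,0],[-0.18,0,0],[-0.2,0,0],[-0.22,0,0],[-0.24,0,0],[-0.26,0,0],[-0.27,0,0]], dr=[[0,0,0],[0,0,0],[0,0,0],[0,0,0],[0,0,0],[0,0,0],[0,0,0],[0,0,0],[0,0,0],[0,0,0]])

```text
time_s: 50.78
tool_pos: [0.4578, -0.3597, 0.0145]
ee_rot: [0.006, 0.706, 0.708, 0.004]
contact_force: [12.1, 1.8, -0.3]
width: 0.0
grasp_force: 6.1
```

Call:
step_arm(fingers=[0,0,0,0,0,0,0,0,0,0], dp=[[0,0.03,0],[0,0.06,0],[0,0.09,0],[0,0.12,0],[0,0.15,0],[0,0.18,0],[0,0.2,0],[0,0.22,0],[0,0.24,0],[0,0.26,0]], dr=[[0,0,0],[0,0,0],[0,0,0],[0,0,0],[0,0,0],[0,0,0],[0,0,0],[0,0,0],[0,0,0],[0,0,0]])

```text
time_s: 51.62
tool_pos: [0.4518, -0.333, 0.0136]
ee_rot: [0.001, 0.706, 0.708, 0.001]
contact_force: [3.1, 2.2, 1.0]
width: 0.0004
grasp_force: 1.9
```

```bash
python3 bl.py w13
```

```text
[ 0.4518 -0.333   0.0136] [ 0.54  0.95  0.02  1.9  -0.06  0.3   0.61]
[315.6078 402.8532] 436 w [ 0.4518 -0.3647  0.032 ] yaw 0.07454626312982526 sz 0.006543605732383682 0.015899050451371226
```

Call:
step_arm(fingers=[0,0,0,0,0,0,0,0,0,0], dp=[[0.05,0,0],[0.1,0,0],[0.1,0,0.1],[0.1,0,0.2],[0.1,0,0.35],[0.1,0,0.5],[0.1,0,0.65],[0.1,0,0.8],[0.1,0,0.9],[0.1,0,1]], dr=[[0,0,0],[0,0,0],[0,0,0],[0,0,0],[0,0,0],[0,0,0],[0,0,0],[0,0,0],[0,0,0],[0,0,0]])

```text
time_s: 52.5
tool_pos: [0.4596, -0.3343, 0.1148]
ee_rot: [0.0, 0.707, 0.707, -0.0]
contact_force: [-0.1, -0.9, 0.4]
width: 0.0001
grasp_force: 0.0
```

```bash
python3 bl.py w14
```

```text
[ 0.4596 -0.3343  0.1148] [ 0.52  0.78  0.04  1.85 -0.06  0.52  0.6 ]
[272.3838 289.9631] 2220 w [ 0.4317 -0.3597  0.032 ] yaw 43.78562806572273 sz 0.04011097507451621 0.03856855218181441
```

The roll worked: the block is now turned to yaw 44° at (0.432,-0.360). I'll take it diagonally, offset away from the wall.

Call:
step_arm(fingers=[0.2,0.4,0.56,0.56,0.56,0.56,0.56,0.56,0.56,0.56], dp=[[-0.02,-0.02,0],[-0.04,-0.04,0],[-0.06,-0.06,0],[-0.08,-0.08,0],[-0.1,-0.1,0],[-0.12,-0.12,0],[-0.15,-0.14,0],[-0.185,-0.164,0],[-0.185,-0.164,0],[-0.185,-0.164,0]], dr=[[0,0,-0.03],[0,0,-0.06],[0,0,-0.09],[0,0,-0.12],[0,0,-0.15],[0,0,-0.18],[0,0,-0.21],[0,0,-0.24],[0,0,-0.257],[0,0,-0.257]])

```text
time_s: 53.38
tool_pos: [0.441, -0.3502, 0.1131]
ee_rot: [-0.0, 0.928, 0.372, -0.001]
contact_force: [0.6, -0.5, -0.7]
width: 0.0481
grasp_force: 0.0
```

```bash
python3 bl.py w15 w14
```

```text
[ 0.441  -0.3502  0.1131] [ 0.45  0.8   0.24  1.87 -0.35  0.52  0.12]
[322.6676 274.2065] 2780 w [ 0.433  -0.3618  0.032 ] yaw 37.96392915348052 sz 0.04040292821525203 0.039184109298671346
tri [ 0.4303 -0.3646  0.0213]
```

View pics/w15.png

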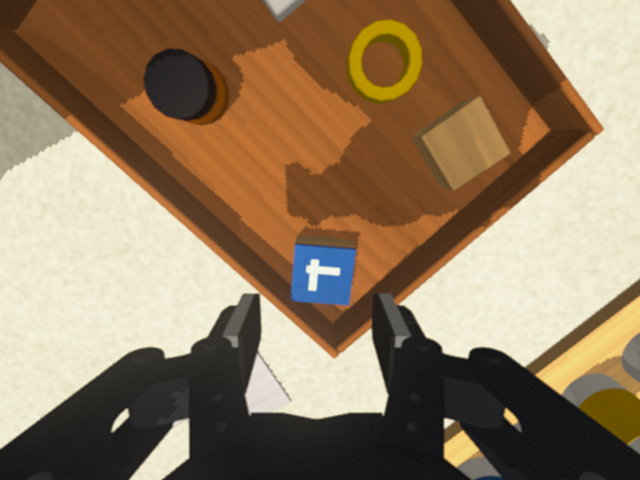

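The block stands free of the walls at (323,274), nearly aligned with the fingers, which have clear floor on both sides. I'll correct by 6° and descend.

Call:
step_arm(fingers=[0.56,0.56,0.56,0.56,0.56,0.56,0.56,0.56,0.56,0.56], dp=[[0.005,-0.01,0],[0.01,-0.02,-0.05],[0.015,-0.03,-0.1],[0.015,-0.04,-0.2],[0.015,-0.042,-0.3],[0.015,-0.042,-0.4],[0.015,-0.042,-0.5],[0.015,-0.042,-0.6],[0.015,-0.042,-0.7],[0.015,-0.042,-0.75]], dr=[[0,0,-0.01],[0,0,-0.02],[0,0,-0.03],[0,0,-0.032],[0,0,-0.032],[0,0,-0.032],[0,0,-0.032],[0,0,-0.032],[0,0,-0.032],[0,0,-0.032]])

```text
time_s: 54.27
tool_pos: [0.4425, -0.3538, 0.0366]
ee_rot: [-0.001, 0.946, 0.326, -0.0]
contact_force: [0.3, -0.7, 0.4]
width: 0.0477
grasp_force: 0.0
```

Call:
step_arm(fingers=[0.56,0.56,0.56,0.56,0.56,0.56,0.3,0.3,0.3,0.3], dp=[[0,0,-0.05],[0,0,-0.1],[0,0,-0.15],[0,0,-0.2],[0,0,-0.25],[0,0,-0.3],[0,0,-0.3],[0,0,-0.3],[0,0,-0.3],[0,0,-0.3]], dr=[[0,0,0],[0,0,0],[0,0,0],[0,0,0],[0,0,0],[0,0,0],[0,0,0],[0,0,0],[0,0,0],[0,0,0]])

```text
time_s: 55.1
tool_pos: [0.4436, -0.3545, 0.0085]
ee_rot: [0.0, 0.945, 0.326, 0.0]
contact_force: [1.6, -0.9, -1.4]
width: 0.0388
grasp_force: 60.2
```

Call:
step_arm(fingers=[0.3,0.3,0.3,0.3,0.3,0.3,0.3,0.3,0.3,0.3], dp=[[0,0,0],[0,0,0],[0,0,0.05],[0,0,0.15],[0,0,0.3],[0,0,0.4],[0,0,0.55],[0,0,0.7],[0,0,0.85],[0,0,1]], dr=[[0,0,0],[0,0,0],[0,0,0],[0,0,0],[0,0,0],[0,0,0],[0,0,0],[0,0,0],[0,0,0],[0,0,0]])

```text
time_s: 55.93
tool_pos: [0.4418, -0.3542, 0.1098]
ee_rot: [-0.0, 0.946, 0.325, -0.001]
contact_force: [-0.6, 0.9, -1.3]
width: 0.0389
grasp_force: 60.8
```

```bash
python3 bl.py w16
```

```text
[ 0.4418 -0.3542  0.1098] [ 0.44  0.81  0.27  1.86 -0.39  0.53  0.06]
[317.7968 367.4893] 8074 w [ 0.374  -0.4053  0.032 ] yaw 38.07658042531847 sz 0.0726230067989747 0.07820489880192742
```

Call:
step_arm(fingers=[0.3,0.3,0.3,0.3,0.3,0.3,0.3,0.3,0.3,0.3], dp=[[0.006,0.093,0],[0.012,0.186,0],[0.018,0.279,0],[0.024,0.372,0],[0.03,0.465,0],[0.036,0.558,0],[0.042,0.651,0],[0.048,0.744,0],[0.054,0.837,0],[0.06,0.93,0]], dr=[[0,0,0.013],[0,0,0.026],[0,0,0.039],[0,0,0.052],[0,0,0.065],[0,0,0.078],[0,0,0.091],[0,0,0.104],[0,0,0.117],[0,0,0.13]])

```text
time_s: 56.82
tool_pos: [0.4492, -0.2605, 0.1083]
ee_rot: [0.0, 0.859, 0.512, 0.0]
contact_force: [-0.6, 0.0, -0.7]
width: 0.0386
grasp_force: 60.8
```

Call:
step_arm(fingers=[0.3,0.3,0.3,0.3,0.3,0.3,0.3,0.3,0.3,0.3], dp=[[0.006,0.093,0],[0.012,0.186,0],[0.018,0.279,0],[0.024,0.372,0],[0.03,0.465,0],[0.036,0.558,0],[0.042,0.651,0],[0.048,0.744,0],[0.054,0.837,0],[0.06,0.93,0]], dr=[[0,0,0.013],[0,0,0.026],[0,0,0.039],[0,0,0.052],[0,0,0.065],[0,0,0.078],[0,0,0.091],[0,0,0.104],[0,0,0.117],[0,0,0.13]])

```text
time_s: 57.65
tool_pos: [0.4552, -0.1675, 0.1083]
ee_rot: [0.0, 0.737, 0.676, 0.0]
contact_force: [0.0, 0.5, 0.4]
width: 0.0392
grasp_force: 60.8
```

Call:
step_arm(fingers=[0.3,0.3,0.3,0.3,0.3,0.3,0.3,0.3,0.3,0.3], dp=[[0.006,0.093,0],[0.012,0.186,0],[0.018,0.279,0],[0.024,0.372,0],[0.03,0.465,0],[0.036,0.558,0],[0.042,0.651,0],[0.048,0.744,0],[0.054,0.837,0],[0.06,0.93,0]], dr=[[0,0,0.013],[0,0,0.026],[0,0,0.039],[0,0,0.052],[0,0,0.065],[0,0,0.078],[0,0,0.091],[0,0,0.104],[0,0,0.117],[0,0,0.13]])

```text
time_s: 58.48
tool_pos: [0.4612, -0.0745, 0.1083]
ee_rot: [0.0, 0.585, 0.811, 0.0]
contact_force: [-0.0, -0.2, -0.6]
width: 0.039
grasp_force: 60.8
```

Call:
step_arm(fingers=[0.3,0.3,0.3,0.3,0.3,0.3,0.3,0.3,0.3,0.3], dp=[[0.006,0.093,0],[0.012,0.186,0],[0.018,0.279,0],[0.024,0.372,0],[0.03,0.465,0],[0.036,0.558,0],[0.042,0.651,0],[0.048,0.744,0],[0.054,0.837,0],[0.06,0.93,0]], dr=[[0,0,0.013],[0,0,0.026],[0,0,0.039],[0,0,0.052],[0,0,0.065],[0,0,0.078],[0,0,0.091],[0,0,0.104],[0,0,0.117],[0,0,0.13]])

```text
time_s: 59.32
tool_pos: [0.4672, 0.0185, 0.1083]
ee_rot: [0.0, 0.408, 0.913, 0.0]
contact_force: [0.0, 0.1, -0.5]
width: 0.0389
grasp_force: 60.8
```

Call:
step_arm(fingers=[0.3,0.3,0.3,0.3,0.3,0.3,0.3,0.3,0.3,0.3], dp=[[0.006,0.093,0],[0.012,0.186,0],[0.018,0.279,0],[0.024,0.372,0],[0.03,0.465,0],[0.036,0.558,0],[0.042,0.651,0],[0.048,0.744,0],[0.054,0.837,0],[0.06,0.93,0]], dr=[[0,0,0.013],[0,0,0.026],[0,0,0.039],[0,0,0.052],[0,0,0.065],[0,0,0.078],[0,0,0.091],[0,0,0.104],[0,0,0.117],[0,0,0.13]])

```text
time_s: 60.15
tool_pos: [0.4732, 0.1115, 0.1083]
ee_rot: [0.0, 0.214, 0.977, 0.0]
contact_force: [0.2, 0.2, -0.1]
width: 0.0391
grasp_force: 60.8
```

Call:
step_arm(fingers=[0.3,0.3,0.3,0.3,0.3,0.3,0.3,0.3,0.3,0.3], dp=[[0.006,0.093,0],[0.012,0.186,0],[0.018,0.279,0],[0.024,0.372,0],[0.03,0.465,0],[0.036,0.558,0],[0.042,0.651,0],[0.048,0.744,0],[0.054,0.837,0],[0.06,0.91,0]], dr=[[0,0,0.013],[0,0,0.026],[0,0,0.039],[0,0,0.052],[0,0,0.065],[0,0,0.078],[0,0,0.091],[0,0,0.104],[0,0,0.117],[0,0,0.129]])

```text
time_s: 60.98
tool_pos: [0.4792, 0.203, 0.1083]
ee_rot: [0.0, 0.013, 1.0, 0.0]
contact_force: [0.7, 0.5, -0.3]
width: 0.0388
grasp_force: 60.8
```

Run:
```python
from h import *
np.set_printoptions(precision=4,suppress=True)
o=env.get_obs(); print(o['tool_pos'],o['ee_rot'].round(3),o['q'].round(2))
i,c=get('wrist'); cv2.imwrite('pics/w17.png',i[:,:,::-1])
for b in blue(i):
    if b[1]>300: print(b[0],b[1],b[2][1],'held',onz(c,b[2][0],o['tool_pos'][2]+.0235)[0],'jig',onz(c,b[2][0],.044)[0])
```

```text
[0.4792 0.203  0.1083] [0.    0.013 1.    0.   ] [-0.38  0.75 -0.17  1.99  0.29  0.43  0.77]
[317.7198 367.4807] 8017 (95.68598175048828, 106.01812744140625) held [0.493  0.2044 0.1318] jig [0.5559 0.2031 0.044 ]
```

View pics/w17.png

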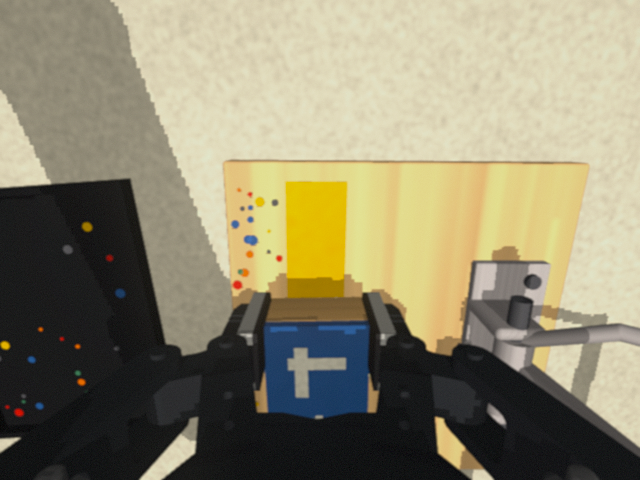

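The held block is blue side up at (317,367), aligned over the yellow strip's near end. I'll lower and release.

Call:
step_arm(fingers=[0.3,0.3,0.3,0.3,0.3,0.3,0.3,0.3,0.3,0.3], dp=[[0,0,-0.1],[0,-0.01,-0.2],[0,-0.02,-0.3],[0,-0.02,-0.4],[0,-0.02,-0.5],[0,-0.02,-0.6],[0,-0.02,-0.7],[0,-0.02,-0.77],[0,-0.02,-0.83],[0,-0.02,-0.87]], dr=[[0,0,0],[0,0,0],[0,0,0],[0,0,0],[0,0,0],[0,0,0],[0,0,0],[0,0,0],[0,0,0],[0,0,0]])

```text
time_s: 61.87
tool_pos: [0.4789, 0.1996, 0.0205]
ee_rot: [-0.0, 0.015, 1.0, -0.0]
contact_force: [-0.8, -0.2, -0.3]
width: 0.0386
grasp_force: 60.8
```

Call:
step_arm(fingers=[0.3,0.3,0.63,0.63,0.63,0.63,0.63,0.63,0.63,0.63], dp=[[0,0,0],[0,0,0],[0,0,0],[0,0,0],[0,0,0.05],[0,0,0.2],[0,0,0.4],[0,0,0.6],[0,0,0.8],[0,0,1]], dr=[[0,0,0],[0,0,0],[0,0,0],[0,0,0],[0,0,0],[0,0,0],[0,0,0],[0,0,0],[0,0,0],[0,0,0]])

```text
time_s: 62.7
tool_pos: [0.4791, 0.1995, 0.1229]
ee_rot: [0.0, 0.016, 1.0, 0.0]
contact_force: [0.3, 0.1, 0.0]
width: 0.0539
grasp_force: 0.0
```

Call:
step_arm(fingers=[0.6,0.6,0.6,0.6,0.6,0.6,0.6,0.6,0.6,0.6], dp=[[0.05,0,0.1],[0.1,0,0.2],[0.15,0,0.3],[0.2,0,0.4],[0.26,0,0.5],[0.33,0,0.6],[0.4,0,0.7],[0.47,0,0.8],[0.54,0,0.9],[0.6,0,1]], dr=[[0,0,0],[0,0,0],[0,0,0],[0,0,0],[0,0,0],[0,0,0],[0,0,0],[0,0,0],[0,0,0],[0,0,0]])

```text
time_s: 63.53
tool_pos: [0.5394, 0.1993, 0.2225]
ee_rot: [0.0, 0.016, 1.0, 0.0]
contact_force: [0.4, -0.3, -0.5]
width: 0.051
grasp_force: 0.0
```

Run:
```python
from h import *
np.set_printoptions(precision=4,suppress=True)
o=env.get_obs(); print(o['tool_pos'],o['ee_rot'].round(3))
i,c=get('wrist'); cv2.imwrite('pics/w18.png',i[:,:,::-1])
for b in blue(i):
    if b[1]>200:
        w=onz(c,cv2.boxPoints(b[2]),.044); e=w[1]-w[0]
        print(b[0],b[1],onz(c,b[2][0],.044)[0],(np.degrees(np.arctan2(e[1],e[0]))+45)%90-45)
hs=cv2.cvtColor(i,cv2.COLOR_RGB2HSV); m=cv2.inRange(hs,(20,190,60),(30,255,255)); k,l,s,cc=cv2.connectedComponentsWithStats(m)
for j in range(1,k):
    if s[j,4]>80: x,y,w,h=s[j,:4]; print('yellow',onz(c,[(x,y),(x+w,y+h)],.018))
```

```text
[0.5394 0.1993 0.2225] [0.    0.016 1.    0.   ]
[315.1564 169.505 ] 1515 [0.4926 0.2012 0.044 ] -1.751993979052088
[316.4192 229.2819] 1355 [0.547  0.2022 0.044 ] -1.7648917020435988
[315.884  284.0535] 1121 [0.6016 0.1996 0.044 ] -1.7779258062010967
yellow [[0.433  0.1872 0.018 ]
 [0.4743 0.2255 0.018 ]]
yellow [[0.5179 0.1843 0.018 ]
 [0.5299 0.2229 0.018 ]]
yellow [[0.5769 0.1827 0.018 ]
 [0.5856 0.2211 0.018 ]]
yellow [[0.6358 0.1801 0.018 ]
 [0.6584 0.219  0.018 ]]
```

Call:
step_arm(fingers=[0.6,0.6,0.6,0.6,0.6,0.6,0.6,0.6,0.6,0.6], dp=[[0,0,0.1],[0,0,0.2],[0,0,0.3],[0,0.05,0.4],[0,0.1,0.45],[0.01,0.2,0.45],[0.02,0.3,0.45],[0.03,0.4,0.45],[0.04,0.5,0.45],[0.05,0.6,0.45]], dr=[[0,0,0],[0,0,0],[0,0,0],[0,0,0],[0,0,0],[0,0,0],[0,0,0],[0,0,0],[0,0,0],[0,0,0]])

```text
time_s: 64.42
tool_pos: [0.5438, 0.261, 0.2657]
ee_rot: [-0.001, 0.015, 1.0, -0.0]
contact_force: [0.3, -0.4, 1.1]
width: 0.0511
grasp_force: 0.0
```

Call:
step_arm(fingers=[0.6,0.6,0.6,0.6,0.6,0.6,0.6,0.6,0.6,0.6], dp=[[0,0.1,0],[0,0.2,0],[0,0.3,0],[0.01,0.4,0],[0.02,0.5,0],[0.03,0.6,0],[0.04,0.7,0],[0.05,0.8,0],[0.05,0.9,0],[0.05,1,0]], dr=[[0,0,0],[0,0,0],[0,0,0],[0,0,0],[0,0,0],[0,0,0],[0,0,0],[0,0,0],[0,0,0],[0,0,0]])

```text
time_s: 65.25
tool_pos: [0.5492, 0.3606, 0.2663]
ee_rot: [-0.0, 0.016, 1.0, 0.0]
contact_force: [0.4, 0.5, -0.1]
width: 0.0514
grasp_force: 0.0
```

Call:
step_arm(fingers=[0.6,0.6,0.6,0.6,0.6,0.6,0.6,0.6,0.6,0.6], dp=[[0,0.1,0],[0,0.2,0],[0,0.3,0],[0,0.4,0],[0,0.5,0],[0,0.6,0],[0,0.64,-0.1],[0,0.65,-0.2],[0,0.65,-0.35],[0,0.65,-0.5]], dr=[[0,0,0],[0,0,0],[0,0,0],[0,0,0],[0,0,0],[0,0,0],[0,0,0],[0,0,0],[0,0,0],[0,0,0]])

```text
time_s: 66.08
tool_pos: [0.5491, 0.4238, 0.2147]
ee_rot: [-0.0, 0.016, 1.0, -0.001]
contact_force: [-0.1, -0.1, -0.2]
width: 0.0513
grasp_force: 0.0
```

Run:
```python
from h import *
np.set_printoptions(precision=4,suppress=True)
o=env.get_obs(); print(o['tool_pos'],o['ee_rot'].round(3))
i,c=get('wrist')
hs=cv2.cvtColor(i,cv2.COLOR_RGB2HSV); mm=cv2.inRange(hs,(0,190,90),(6,255,255))|cv2.inRange(hs,(174,190,90),(180,255,255))
k,l,s,cc=cv2.connectedComponentsWithStats(mm)
for j in range(1,k):
    if s[j,4]>400: print(cc[j],s[j],onz(c,cc[j],.141))
L=np.r_[np.linspace(.92,.45,11),np.linspace(.45,0,11)[1:],np.linspace(0,-.45,11)[1:],np.linspace(-.45,-.87,11)[1:]]
P=np.c_[0.03*.13*np.sin(L),.13*np.sin(L),.13*np.cos(L)]*10
for k in range(4): print((P[10*k+1:10*k+11]-P[10*k]).round(2).tolist())
```

```text
[0.5491 0.4238 0.2147] [-0.     0.016  1.    -0.001]
[313.7134 257.316 ] [ 303  181   23  156 3294] [[0.5492 0.4239 0.141 ]]
[[-0.0, -0.04, 0.05], [-0.0, -0.08, 0.09], [-0.0, -0.12, 0.14], [-0.0, -0.17, 0.18], [-0.01, -0.21, 0.22], [-0.01, -0.26, 0.26], [-0.01, -0.31, 0.29], [-0.01, -0.36, 0.32], [-0.01, -0.41, 0.36], [-0.01, -0.47, 0.38]]
[[-0.0, -0.05, 0.02], [-0.0, -0.11, 0.05], [-0.0, -0.16, 0.07], [-0.01, -0.22, 0.08], [-0.01, -0.28, 0.1], [-0.01, -0.33, 0.11], [-0.01, -0.39, 0.12], [-0.01, -0.45, 0.12], [-0.02, -0.51, 0.13], [-0.02, -0.57, 0.13]]
[[-0.0, -0.06, -0.0], [-0.0, -0.12, -0.01], [-0.01, -0.17, -0.01], [-0.01, -0.23, -0.02], [-0.01, -0.29, -0.03], [-0.01, -0.35, -0.05], [-0.01, -0.4, -0.06], [-0.01, -0.46, -0.08], [-0.02, -0.51, -0.11], [-0.02, -0.57, -0.13]]
[[-0.0, -0.05, -0.02], [-0.0, -0.1, -0.05], [-0.0, -0.14, -0.08], [-0.01, -0.19, -0.11], [-0.01, -0.23, -0.14], [-0.01, -0.27, -0.18], [-0.01, -0.31, -0.21], [-0.01, -0.35, -0.25], [-0.01, -0.39, -0.29], [-0.01, -0.43, -0.33]]
```

Call:
step_arm(fingers=[0.6,0.6,0.6,0.6,0.6,0.6,0.6,0.5,0.4,0.4], dp=[[0,0,-0.15],[0,0,-0.3],[0,0,-0.45],[0,0,-0.6],[0,0,-0.75],[0,0,-0.9],[0,0,-0.98],[0,0,-0.98],[0,0,-0.98],[0,0,-0.98]], dr=[[0,0,0],[0,0,0],[0,0,0],[0,0,0],[0,0,0],[0,0,0],[0,0,0],[0,0,0],[0,0,0],[0,0,0]])

```text
time_s: 66.97
tool_pos: [0.5497, 0.4249, 0.1192]
ee_rot: [0.001, 0.016, 1.0, 0.001]
contact_force: [0.9, 0.8, 0.5]
width: 0.0342
grasp_force: 0.0
```

Call:
step_arm(fingers=[0.4,0.4,0.4,0.4,0.4,0.4,0.4,0.4,0.4,0.4], dp=[[0,-0.08,0],[0,-0.12,0.05],[0,-0.16,0.09],[0,-0.2,0.14],[-0.01,-0.25,0.18],[-0.01,-0.3,0.22],[-0.01,-0.35,0.26],[-0.01,-0.41,0.3],[-0.01,-0.47,0.34],[-0.01,-0.53,0.37]], dr=[[0,0,0],[0,0,0],[0,0,0],[0,0,0],[0,0,0],[0,0,0],[0,0,0],[0,0,0],[0,0,0],[0,0,0]])

```text
time_s: 67.8
tool_pos: [0.5479, 0.3794, 0.1587]
ee_rot: [0.002, 0.014, 1.0, 0.007]
contact_force: [-1.5, 12.0, 2.5]
width: 0.0341
grasp_force: 6.1
```

Call:
step_arm(fingers=[0.4,0.4,0.4,0.4,0.4,0.4,0.4,0.4,0.4,0.4], dp=[[0,-0.05,0.02],[0,-0.1,0.05],[0,-0.16,0.07],[-0.01,-0.22,0.09],[-0.01,-0.28,0.1],[-0.01,-0.34,0.11],[-0.01,-0.4,0.12],[-0.01,-0.46,0.13],[-0.02,-0.52,0.13],[-0.02,-0.58,0.13]], dr=[[0,0,0],[0,0,0],[0,0,0],[0,0,0],[0,0,0],[0,0,0],[0,0,0],[0,0,0],[0,0,0],[0,0,0]])

```text
time_s: 68.63
tool_pos: [0.5466, 0.3136, 0.1697]
ee_rot: [0.001, 0.015, 1.0, 0.001]
contact_force: [-0.3, 0.1, 0.4]
width: 0.0342
grasp_force: 0.3
```

Call:
step_arm(fingers=[0.4,0.4,0.4,0.4,0.4,0.4,0.4,0.4,0.4,0.4], dp=[[0,-0.06,0],[0,-0.12,-0.01],[-0.01,-0.17,-0.01],[-0.01,-0.23,-0.02],[-0.01,-0.29,-0.03],[-0.01,-0.35,-0.05],[-0.01,-0.4,-0.06],[-0.01,-0.46,-0.08],[-0.02,-0.51,-0.11],[-0.02,-0.57,-0.13]], dr=[[0,0,0],[0,0,0],[0,0,0],[0,0,0],[0,0,0],[0,0,0],[0,0,0],[0,0,0],[0,0,0],[0,0,0]])

```text
time_s: 69.47
tool_pos: [0.5426, 0.2505, 0.153]
ee_rot: [-0.003, 0.017, 1.0, -0.004]
contact_force: [-0.2, -6.4, -4.9]
width: 0.0343
grasp_force: 3.2
```

Call:
step_arm(fingers=[0.4,0.4,0.4,0.4,0.4,0.4,0.4,0.4,0.4,0.4], dp=[[0,-0.05,-0.02],[0,-0.09,-0.05],[0,-0.13,-0.08],[-0.01,-0.17,-0.11],[-0.01,-0.21,-0.14],[-0.01,-0.24,-0.18],[-0.01,-0.27,-0.21],[-0.01,-0.3,-0.25],[-0.01,-0.33,-0.29],[-0.01,-0.36,-0.33]], dr=[[0,0,0],[0,0,0],[0,0,0],[0,0,0],[0,0,0],[0,0,0],[0,0,0],[0,0,0],[0,0,0],[0,0,0]])

```text
time_s: 70.3
tool_pos: [0.5432, 0.2209, 0.1221]
ee_rot: [0.0, 0.015, 1.0, 0.0]
contact_force: [-0.4, -0.1, 0.5]
width: 0.0344
grasp_force: 0.0
```

Call:
step_arm(fingers=[0.5,0.6,0.6,0.6,0.6,0.6,0.6,0.6,0.6,0.6], dp=[[0,0,0.05],[0,0,0.1],[0,0,0.2],[0,0,0.3],[0,0,0.4],[0,0,0.5],[0,0,0.6],[0,0,0.7],[0,0,0.85],[0,0,1]], dr=[[0,0,0],[0,0,0],[0,0,0],[0,0,0],[0,0,0],[0,0,0],[0,0,0],[0,0,0],[0,0,0],[0,0,0]])

```text
time_s: 71.13
tool_pos: [0.5429, 0.2205, 0.2234]
ee_rot: [-0.0, 0.015, 1.0, -0.0]
contact_force: [-0.2, -0.1, -0.0]
width: 0.0512
grasp_force: 0.0
```

Run:
```python
from h import *
np.set_printoptions(precision=4,suppress=True)
o=env.get_obs(); print(o['tool_pos'])
i,c=get('wrist'); s,cs=get('scene')
hs=cv2.cvtColor(i,cv2.COLOR_RGB2HSV); mm=cv2.inRange(hs,(0,190,90),(6,255,255))|cv2.inRange(hs,(174,190,90),(180,255,255))
k,l,st,cc=cv2.connectedComponentsWithStats(mm)
for j in range(1,k):
    if st[j,4]>400: print(cc[j],st[j],onz(c,cc[j],.146))
cv2.imwrite('pics/s3.png',np.hstack([cv2.resize(i,(400,300)),cv2.resize(s[150:270,270:430],(400,300),interpolation=cv2.INTER_CUBIC)])[:,:,::-1])
```

```text
[0.5429 0.2205 0.2234]
[319.9796 254.9467] [ 309  180   23  153 3136] [[0.5428 0.2247 0.146 ]]
```

View pics/s3.png

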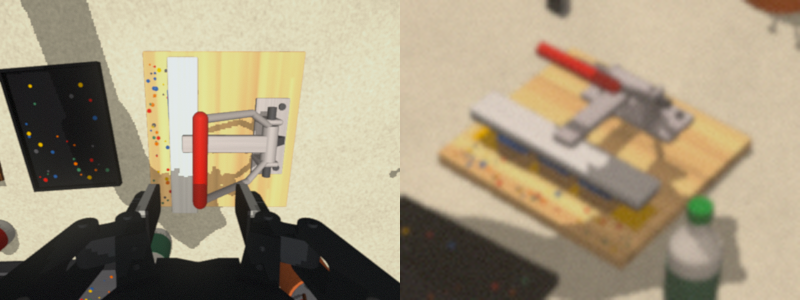

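The clamp is shut with the bar pressing flat on all three blocks (blue edges show beneath it). I'll hold for over three seconds.

Call:
step_arm(fingers=[0.6,0.6,0.6,0.6,0.6,0.6,0.6,0.6,0.6,0.6], dp=[[0,0,0],[0,0,0],[0,0,0],[0,0,0],[0,0,0],[0,0,0],[0,0,0],[0,0,0],[0,0,0],[0,0,0]], dr=[[0,0,0],[0,0,0],[0,0,0],[0,0,0],[0,0,0],[0,0,0],[0,0,0],[0,0,0],[0,0,0],[0,0,0]])

```text
time_s: 72.07
tool_pos: [0.5431, 0.2206, 0.2223]
ee_rot: [-0.0, 0.016, 1.0, 0.0]
contact_force: [0.5, -0.4, 1.5]
width: 0.0511
grasp_force: 0.0
```

Call:
step_arm(fingers=[0.6,0.6,0.6,0.6,0.6,0.6,0.6,0.6,0.6,0.6], dp=[[0,0,0],[0,0,0],[0,0,0],[0,0,0],[0,0,0],[0,0,0],[0,0,0],[0,0,0],[0,0,0],[0,0,0]], dr=[[0,0,0],[0,0,0],[0,0,0],[0,0,0],[0,0,0],[0,0,0],[0,0,0],[0,0,0],[0,0,0],[0,0,0]])

```text
time_s: 72.9
tool_pos: [0.5431, 0.2206, 0.2223]
ee_rot: [0.0, 0.016, 1.0, 0.0]
contact_force: [-0.1, -0.1, -0.4]
width: 0.0512
grasp_force: 0.0
```

Call:
step_arm(fingers=[0.6,0.6,0.6,0.6,0.6,0.6,0.6,0.6,0.6,0.6], dp=[[0,0,0],[0,0,0],[0,0,0],[0,0,0],[0,0,0],[0,0,0],[0,0,0],[0,0,0],[0,0,0],[0,0,0]], dr=[[0,0,0],[0,0,0],[0,0,0],[0,0,0],[0,0,0],[0,0,0],[0,0,0],[0,0,0],[0,0,0],[0,0,0]])

```text
time_s: 73.73
tool_pos: [0.5431, 0.2206, 0.2223]
ee_rot: [-0.0, 0.016, 1.0, 0.0]
contact_force: [-0.0, 0.9, -0.1]
width: 0.0509
grasp_force: 0.0
```

Call:
step_arm(fingers=[0.6,0.6,0.6,0.6,0.6,0.6,0.6,0.6,0.6,0.6], dp=[[0,0,0],[0,0,0],[0,0,0],[0,0,0],[0,0,0],[0,0,0],[0,0,0],[0,0,0],[0,0,0],[0,0,0]], dr=[[0,0,0],[0,0,0],[0,0,0],[0,0,0],[0,0,0],[0,0,0],[0,0,0],[0,0,0],[0,0,0],[0,0,0]])

```text
time_s: 74.57
tool_pos: [0.5431, 0.2206, 0.2223]
ee_rot: [-0.0, 0.016, 1.0, 0.0]
contact_force: [0.7, -1.0, -0.2]
width: 0.0511
grasp_force: 0.0
```

Call:
step_arm(fingers=[0.6,0.6,0.6,0.6,0.6,0.6,0.6,0.5,0.4,0.4], dp=[[0,0.02,-0.15],[0,0.03,-0.3],[0,0.03,-0.45],[0,0.03,-0.6],[0,0.03,-0.75],[0,0.03,-0.9],[0,0.03,-1],[0,0.03,-1],[0,0.03,-1],[0,0.03,-1]], dr=[[0,0,0],[0,0,0],[0,0,0],[0,0,0],[0,0,0],[0,0,0],[0,0,0],[0,0,0],[0,0,0],[0,0,0]])

```text
time_s: 75.4
tool_pos: [0.5437, 0.2239, 0.1231]
ee_rot: [0.001, 0.016, 1.0, 0.0]
contact_force: [0.8, -1.0, 0.4]
width: 0.0341
grasp_force: 0.0
```

Run:
```python
import numpy as np
L=np.r_[np.linspace(-.85,-.42,11),np.linspace(-.42,0.03,11)[1:],np.linspace(0.03,.47,11)[1:],np.linspace(.47,.92,11)[1:]]
P=np.c_[0.03*.13*np.sin(L),.13*np.sin(L),.13*np.cos(L)]*10
for k in range(4): print((P[10*k+1:10*k+11]-P[10*k]).round(2)[:,1:].tolist())
```

```text
[[0.04, 0.04], [0.08, 0.08], [0.12, 0.12], [0.16, 0.15], [0.21, 0.19], [0.25, 0.22], [0.3, 0.25], [0.35, 0.28], [0.4, 0.31], [0.45, 0.33]]
[[0.05, 0.02], [0.11, 0.04], [0.16, 0.06], [0.22, 0.08], [0.28, 0.09], [0.34, 0.1], [0.39, 0.11], [0.45, 0.11], [0.51, 0.11], [0.57, 0.11]]
[[0.06, -0.0], [0.11, -0.01], [0.17, -0.02], [0.23, -0.03], [0.28, -0.04], [0.34, -0.06], [0.39, -0.07], [0.45, -0.09], [0.5, -0.12], [0.55, -0.14]]
[[0.05, -0.03], [0.1, -0.06], [0.15, -0.09], [0.2, -0.12], [0.24, -0.16], [0.29, -0.2], [0.33, -0.24], [0.37, -0.28], [0.41, -0.33], [0.45, -0.37]]
```

Call:
step_arm(fingers=[0.4,0.4,0.4,0.4,0.4,0.4,0.4,0.4,0.4,0.4], dp=[[0,0.08,0],[0,0.12,0.04],[0,0.16,0.08],[0,0.2,0.12],[0,0.25,0.16],[0.01,0.3,0.2],[0.01,0.35,0.24],[0.01,0.4,0.27],[0.01,0.46,0.3],[0.01,0.52,0.33]], dr=[[0,0,0],[0,0,0],[0,0,0],[0,0,0],[0,0,0],[0,0,0],[0,0,0],[0,0,0],[0,0,0],[0,0,0]])

```text
time_s: 76.23
tool_pos: [0.5437, 0.2649, 0.1552]
ee_rot: [-0.002, 0.018, 1.0, -0.009]
contact_force: [-2.7, -19.3, 8.9]
width: 0.0343
grasp_force: 9.6
```

Call:
step_arm(fingers=[0.4,0.4,0.4,0.4,0.4,0.4,0.4,0.4,0.4,0.4], dp=[[0,0.06,0.02],[0,0.11,0.04],[0,0.17,0.06],[0.01,0.23,0.08],[0.01,0.28,0.09],[0.01,0.34,0.1],[0.01,0.4,0.11],[0.01,0.46,0.11],[0.02,0.52,0.11],[0.02,0.57,0.11]], dr=[[0,0,0],[0,0,0],[0,0,0],[0,0,0],[0,0,0],[0,0,0],[0,0,0],[0,0,0],[0,0,0],[0,0,0]])

```text
time_s: 77.07
tool_pos: [0.547, 0.3319, 0.1676]
ee_rot: [0.001, 0.016, 1.0, -0.001]
contact_force: [0.7, -3.3, 2.9]
width: 0.0342
grasp_force: 1.4
```

Call:
step_arm(fingers=[0.4,0.4,0.4,0.4,0.4,0.4,0.4,0.4,0.4,0.4], dp=[[0,0.06,0],[0,0.11,-0.01],[0,0.17,-0.02],[0,0.23,-0.03],[0.01,0.28,-0.04],[0.01,0.34,-0.06],[0.01,0.39,-0.07],[0.01,0.45,-0.09],[0.02,0.5,-0.12],[0.02,0.55,-0.14]], dr=[[0,0,0],[0,0,0],[0,0,0],[0,0,0],[0,0,0],[0,0,0],[0,0,0],[0,0,0],[0,0,0],[0,0,0]])

```text
time_s: 77.9
tool_pos: [0.5474, 0.3891, 0.1516]
ee_rot: [-0.001, 0.015, 1.0, 0.001]
contact_force: [0.3, 5.2, -3.5]
width: 0.0342
grasp_force: 2.4
```

Call:
step_arm(fingers=[0.4,0.4,0.4,0.4,0.4,0.4,0.4,0.4,0.4,0.4], dp=[[0,0.05,-0.03],[0,0.1,-0.06],[0,0.14,-0.09],[0,0.18,-0.12],[0.01,0.22,-0.16],[0.01,0.26,-0.2],[0.01,0.29,-0.24],[0.01,0.32,-0.28],[0.01,0.35,-0.32],[0.01,0.38,-0.35]], dr=[[0,0,0],[0,0,0],[0,0,0],[0,0,0],[0,0,0],[0,0,0],[0,0,0],[0,0,0],[0,0,0],[0,0,0]])

```text
time_s: 78.73
tool_pos: [0.5496, 0.4246, 0.1169]
ee_rot: [0.0, 0.016, 1.0, -0.001]
contact_force: [0.0, 1.1, -0.9]
width: 0.0343
grasp_force: 0.0
```

Call:
step_arm(fingers=[0.5,0.6,0.6,0.6,0.6,0.6,0.6,0.6,0.6,0.6], dp=[[0,0,0.05],[0,0,0.1],[0,0,0.2],[0,0,0.3],[0,0,0.4],[0,0,0.5],[0,0,0.6],[0,0,0.7],[0,0,0.85],[0,0,1]], dr=[[0,0,0],[0,0,0],[0,0,0],[0,0,0],[0,0,0],[0,0,0],[0,0,0],[0,0,0],[0,0,0],[0,0,0]])

```text
time_s: 79.57
tool_pos: [0.549, 0.4254, 0.2183]
ee_rot: [-0.0, 0.016, 1.0, -0.0]
contact_force: [0.2, -0.1, 0.9]
width: 0.0512
grasp_force: 0.0
```

Run:
```python
from h import *
np.set_printoptions(precision=4,suppress=True)
o=env.get_obs(); print(o['tool_pos'])
i,c=get('wrist'); t,ct=get('top')
hs=cv2.cvtColor(i,cv2.COLOR_RGB2HSV); mm=cv2.inRange(hs,(0,190,90),(6,255,255))|cv2.inRange(hs,(174,190,90),(180,255,255))
k,l,st,cc=cv2.connectedComponentsWithStats(mm)
for j in range(1,k):
    if st[j,4]>400: print(cc[j],st[j],onz(c,cc[j],.141))
for b in blue(t): print('top',b[0],b[1],onz(ct,b[2][0],.044)[0])
```

```text
[0.549  0.4254 0.2183]
[311.2678 255.6063] [ 300  181   23  154 3185] [[0.5491 0.4239 0.141 ]]
top [255.4444 246.4641] 153 [0.5997 0.1954 0.044 ]
top [253.1307 269.8431] 153 [0.5454 0.1979 0.044 ]
top [251.1753 293.6364] 154 [0.4916 0.1969 0.044 ]
top [626.4512 352.8552] 297 [ 0.3817 -0.6377  0.044 ]
```

Call:
step_arm(fingers=[0.6,0.6,0.6,0.6,0.6,0.6,0.6,0.6,0.6,0.6], dp=[[0,0,0.1],[0,0,0.2],[0,0,0.3],[0,-0.05,0.4],[0,-0.1,0.45],[0,-0.2,0.45],[0,-0.3,0.45],[0,-0.4,0.45],[0,-0.5,0.45],[0,-0.6,0.45]], dr=[[0,0,0],[0,0,0],[0,0,0],[0,0,0],[0,0,0],[0,0,0],[0,0,0],[0,0,0],[0,0,0],[0,0,0]])

```text
time_s: 80.5
tool_pos: [0.549, 0.3637, 0.2618]
ee_rot: [-0.0, 0.016, 1.0, -0.001]
contact_force: [-0.4, -0.3, -0.3]
width: 0.0513
grasp_force: 0.0
```

Call:
step_arm(fingers=[0.6,0.6,0.6,0.6,0.6,0.6,0.6,0.6,0.6,0.6], dp=[[0.03,-0.1,0],[0.06,-0.2,0],[0.09,-0.3,0],[0.12,-0.4,0],[0.15,-0.5,0],[0.18,-0.6,0],[0.21,-0.7,0],[0.24,-0.8,0],[0.27,-0.9,0],[0.3,-1,0]], dr=[[0,0,0],[0,0,0],[0,0,0],[0,0,0],[0,0,0],[0,0,0],[0,0,0],[0,0,0],[0,0,0],[0,0,0]])

```text
time_s: 81.33
tool_pos: [0.5794, 0.2646, 0.2623]
ee_rot: [0.0, 0.016, 1.0, 0.0]
contact_force: [-0.2, -0.1, 0.3]
width: 0.0511
grasp_force: 0.0
```

Call:
step_arm(fingers=[0.6,0.6,0.6,0.6,0.6,0.6,0.6,0.6,0.6,0.6], dp=[[0.03,-0.1,0],[0.06,-0.2,0],[0.09,-0.3,0],[0.12,-0.4,0],[0.15,-0.5,-0.1],[0.18,-0.6,-0.2],[0.225,-0.65,-0.3],[0.225,-0.65,-0.4],[0.225,-0.65,-0.5],[0.225,-0.65,-0.5]], dr=[[0,0,0],[0,0,0],[0,0,0],[0,0,0],[0,0,0],[0,0,0],[0,0,0],[0,0,0],[0,0,0],[0,0,0]])

```text
time_s: 82.17
tool_pos: [0.5997, 0.2008, 0.2093]
ee_rot: [-0.003, 0.015, 1.0, -0.001]
contact_force: [-0.1, 0.1, -0.4]
width: 0.0515
grasp_force: 0.0
```

```bash
cat > jg.py <<'E'
from h import *
import sys
np.set_printoptions(precision=4,suppress=True)
o=env.get_obs(); print(o['tool_pos'],o['ee_rot'].round(3))
i,c=get('wrist'); cv2.imwrite('pics/'+sys.argv[1]+'.png',i[:,:,::-1])
for b in blue(i):
    if b[1]>200:
        for z in (.044,.031):
            w=onz(c,cv2.boxPoints(b[2]),z); e=w[1]-w[0]
            print(b[0].round(0),b[1],z,onz(c,b[2][0],z)[0],(np.degrees(np.arctan2(e[1],e[0]))+45)%90-45,end=' | ')
        print()
g=cv2.cvtColor(i,cv2.COLOR_RGB2HSV)[:,:,2]; m=cv2.inRange(g,0,60); m[300:,150:]=0; m[:,200:]=0
k,l,s,cc=cv2.connectedComponentsWithStats(m); j=1+np.argmax(s[1:,4])
r=cv2.minAreaRect(np.argwhere(l==j)[:,::-1].astype(np.float32)); w=onz(c,cv2.boxPoints(r),.014); print('tray?',s[j],w,w.mean(0))
E
python3 jg.py w20
```

```text
[0.5997 0.2008 0.2093] [-0.003  0.015  1.    -0.001]
[312.  96.] 2041 0.044 [0.4932 0.2011 0.044 ] -0.4202383121784692 | [312.  96.] 2041 0.031 [0.4917 0.201  0.031 ] -0.42023831217841234 | 
[313. 165.] 1699 0.044 [0.5477 0.2018 0.044 ] -1.6648216276864787 | [313. 165.] 1699 0.031 [0.5485 0.2017 0.031 ] -1.6648216276864218 | 
[312. 228.] 1474 0.044 [0.6021 0.1992 0.044 ] -2.7741670129277054 | [312. 228.] 1474 0.031 [0.6052 0.199  0.031 ] -2.7741670129277054 | 
tray? [    0    24   200   236 36157] [[ 0.438  -0.0664  0.014 ]
 [ 0.4212  0.0809  0.014 ]
 [ 0.6271  0.0898  0.014 ]
 [ 0.652  -0.0863  0.014 ]] [0.5346 0.0045 0.014 ]
```

View pics/w20.png

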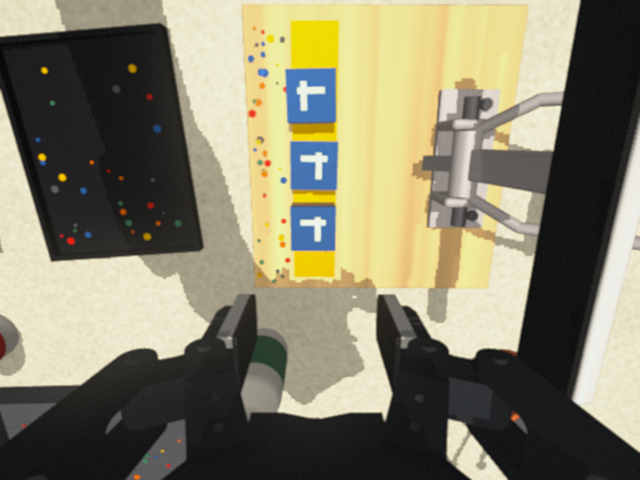

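The blocks stand at (312,96), (313,165) and (312,228). The clamp is fully open, and the tray corners are at (165,24), (202,247) and (52,260).

Run:
```python
from h import *
np.set_printoptions(precision=4,suppress=True)
o=env.get_obs(); f=grab_frame('wrist'); c=cam(f,o)
w=onz(c,[(165,24),(202,247),(52,260)],.014); print(w)
e=w[1]-w[0]; g=w[1]-w[2]; print(np.linalg.norm(e),np.linalg.norm(g),np.degrees([np.arctan2(e[1],e[0]),np.arctan2(g[1],g[0])]))
print('centre',(w[0]+w[2])/2)
```

```text
[[ 0.4316  0.0814  0.014 ]
 [ 0.6265  0.0895  0.014 ]
 [ 0.6357 -0.0617  0.014 ]]
0.1951547562951076 0.15147158193209 [ 2.3838 93.4597]
centre [0.5336 0.0099 0.014 ]
```

Call:
step_arm(fingers=[0.63,0.63,0.63,0.63,0.63,0.63,0.63,0.63,0.63,0.63], dp=[[0,0,-0.1],[0,0,-0.2],[0,0,-0.3],[0,0,-0.4],[0,0,-0.5],[0,0,-0.6],[0,0,-0.7],[0,0,-0.8],[0,0,-0.9],[0,0,-1]], dr=[[0,0,0],[0,0,0],[0,0,0],[0,0,0],[0,0,0],[0,0,0],[0,0,0],[0,0,0],[0,0,0],[0,0,0]])

```text
time_s: 83.1
tool_pos: [0.6016, 0.2006, 0.1113]
ee_rot: [-0.0, 0.016, 1.0, 0.0]
contact_force: [-0.0, -0.2, -0.3]
width: 0.0537
grasp_force: 0.0
```

Call:
step_arm(fingers=[0.63,0.63,0.63,0.63,0.63,0.63,0.63,0.63,0.63,0.63], dp=[[0,-0.005,-0.1],[0,-0.01,-0.2],[0,-0.01,-0.3],[0,-0.01,-0.4],[0,-0.01,-0.5],[0,-0.01,-0.6],[0,-0.01,-0.7],[0,-0.01,-0.78],[0,-0.01,-0.84],[0,-0.01,-0.89]], dr=[[0,0,0],[0,0,0],[0,0,0],[0,0,0],[0,0,0],[0,0,0],[0,0,0],[0,0,0],[0,0,0],[0,0,0]])

```text
time_s: 83.93
tool_pos: [0.6015, 0.1996, 0.0225]
ee_rot: [-0.0, 0.016, 1.0, -0.0]
contact_force: [-0.7, 0.2, -0.8]
width: 0.0542
grasp_force: 0.0
```

Call:
step_arm(fingers=[0.3,0.3,0.3,0.3,0.3,0.3,0.3,0.3,0.3,0.3], dp=[[0,0,0],[0,0,0],[0,0,0],[0,0,0],[0,0,0],[0,0,0.05],[0,0,0.15],[0,0,0.3],[0,0,0.45],[0,0,0.6]], dr=[[0,0,0],[0,0,0],[0,0,0],[0,0,0],[0,0,0],[0,0,0],[0,0,0],[0,0,0],[0,0,0],[0,0,0]])

```text
time_s: 84.77
tool_pos: [0.6018, 0.1997, 0.0849]
ee_rot: [0.0, 0.016, 1.0, 0.0]
contact_force: [0.3, 0.7, -0.1]
width: 0.0389
grasp_force: 60.5
```

Call:
step_arm(fingers=[0.3,0.3,0.3,0.3,0.3,0.3,0.3,0.3,0.3,0.3], dp=[[0,-0.08,0],[-0.02,-0.18,0],[-0.03,-0.28,0],[-0.04,-0.38,0],[-0.05,-0.48,0],[-0.06,-0.58,0],[-0.07,-0.68,0],[-0.08,-0.78,0],[-0.08,-0.87,0],[-0.08,-0.96,0]], dr=[[0,0,0.003],[0,0,0.006],[0,0,0.009],[0,0,0.012],[0,0,0.015],[0,0,0.018],[0,0,0.021],[0,0,0.025],[0,0,0.025],[0,0,0.025]])

```text
time_s: 85.6
tool_pos: [0.5936, 0.1026, 0.0833]
ee_rot: [-0.0, -0.024, 1.0, 0.0]
contact_force: [0.1, 0.7, 0.1]
width: 0.0389
grasp_force: 60.6
```

Call:
step_arm(fingers=[0.3,0.3,0.3,0.3,0.3,0.3,0.3,0.3,0.3,0.3], dp=[[0,-0.1,0],[-0.02,-0.2,0],[-0.03,-0.3,0],[-0.04,-0.4,0],[-0.05,-0.5,0],[-0.06,-0.6,0],[-0.07,-0.7,0],[-0.08,-0.8,0],[-0.09,-0.88,-0.1],[-0.09,-0.95,-0.2]], dr=[[0,0,0],[0,0,0],[0,0,0],[0,0,0],[0,0,0],[0,0,0],[0,0,0],[0,0,0],[0,0,0],[0,0,0]])

```text
time_s: 86.43
tool_pos: [0.5848, 0.0074, 0.063]
ee_rot: [0.0, -0.023, 1.0, -0.0]
contact_force: [-0.7, -1.2, -0.5]
width: 0.039
grasp_force: 60.6
```

Call:
step_arm(fingers=[0.3,0.3,0.3,0.3,0.3,0.3,0.3,0.3,0.3,0.3], dp=[[0,0,-0.1],[0,0,-0.2],[0,0,-0.3],[0,0,-0.4],[0,0,-0.46],[0,0,-0.5],[0,0,-0.52],[0,0,-0.53],[0,0,-0.53],[0,0,-0.53]], dr=[[0,0,0],[0,0,0],[0,0,0],[0,0,0],[0,0,0],[0,0,0],[0,0,0],[0,0,0],[0,0,0],[0,0,0]])

```text
time_s: 87.27
tool_pos: [0.585, 0.0086, 0.0107]
ee_rot: [0.0, -0.024, 1.0, 0.0]
contact_force: [0.1, 0.2, -0.3]
width: 0.0389
grasp_force: 60.6
```

Call:
step_arm(fingers=[0.63,0.63,0.63,0.63,0.63,0.63,0.63,0.63,0.63,0.63], dp=[[0,0,0],[0,0,0],[0,0,0],[0,0,0.1],[0,0,0.2],[0,0,0.35],[0,0,0.5],[0,0,0.65],[0,0,0.8],[0,0,1]], dr=[[0,0,0],[0,0,0],[0,0,0],[0,0,0],[0,0,0],[0,0,0],[0,0,0],[0,0,0],[0,0,0],[0,0,0]])

```text
time_s: 88.1
tool_pos: [0.5842, 0.0085, 0.1117]
ee_rot: [-0.0, -0.024, 1.0, -0.0]
contact_force: [0.7, -0.8, -0.1]
width: 0.0537
grasp_force: 0.0
```

Call:
step_arm(fingers=[0.63,0.63,0.63,0.63,0.63,0.63,0.63,0.63,0.63,0.63], dp=[[-0.02,0.1,0],[-0.04,0.2,0],[-0.06,0.3,0],[-0.08,0.4,0],[-0.1,0.5,0],[-0.12,0.6,0],[-0.14,0.7,0],[-0.16,0.8,0],[-0.18,0.9,0],[-0.19,1,0]], dr=[[0,0,-0.003],[0,0,-0.006],[0,0,-0.009],[0,0,-0.012],[0,0,-0.015],[0,0,-0.018],[0,0,-0.021],[0,0,-0.025],[0,0,-0.025],[0,0,-0.025]])

```text
time_s: 88.93
tool_pos: [0.5652, 0.1097, 0.1102]
ee_rot: [-0.0, 0.015, 1.0, -0.0]
contact_force: [-0.1, -1.0, 0.3]
width: 0.0535
grasp_force: 0.0
```

Call:
step_arm(fingers=[0.63,0.63,0.63,0.63,0.63,0.63,0.63,0.63,0.63,0.63], dp=[[-0.02,0.1,0],[-0.04,0.2,0],[-0.06,0.3,0],[-0.08,0.4,0],[-0.1,0.5,0],[-0.12,0.6,0],[-0.14,0.7,0],[-0.16,0.8,0],[-0.18,0.9,0],[-0.19,0.92,0]], dr=[[0,0,0],[0,0,0],[0,0,0],[0,0,0],[0,0,0],[0,0,0],[0,0,0],[0,0,0],[0,0,0],[0,0,0]])

```text
time_s: 89.77
tool_pos: [0.5461, 0.2038, 0.1104]
ee_rot: [0.0, 0.014, 1.0, 0.001]
contact_force: [-0.6, 0.6, 0.1]
width: 0.054
grasp_force: 0.0
```

```bash
python3 jg.py w21
```

```text
[0.5461 0.2038 0.1104] [0.    0.014 1.    0.001]
[307. 173.] 3837 0.044 [0.4929 0.201  0.044 ] -0.560302796840233 | [307. 173.] 3837 0.031 [0.4941 0.2006 0.031 ] -0.5603027968402898 | 
[309. 263.] 3139 0.044 [0.5473 0.2018 0.044 ] -4.332780920374802 | [309. 263.] 3139 0.031 [0.5519 0.2015 0.031 ] -4.332780920374773 | 
[ 35. 319.] 2854 0.044 [0.5797 0.0236 0.044 ] 2.5469764892553144 | [ 35. 319.] 2854 0.031 [0.5863 0.0122 0.031 ] 2.5469764892553144 | 
tray? [    0    70   159   410 46193] [[ 0.4287  0.017   0.014 ]
 [ 0.4313  0.1127  0.014 ]
 [ 0.7504  0.0642  0.014 ]
 [ 0.7461 -0.0709  0.014 ]] [0.5891 0.0308 0.014 ]
```

Call:
step_arm(fingers=[0.63,0.63,0.63,0.63,0.63,0.63,0.63,0.63,0.63,0.63], dp=[[0.01,-0.01,-0.1],[0.01,-0.02,-0.2],[0.01,-0.02,-0.3],[0.01,-0.02,-0.4],[0.01,-0.02,-0.5],[0.01,-0.02,-0.6],[0.01,-0.02,-0.7],[0.01,-0.02,-0.78],[0.01,-0.02,-0.84],[0.01,-0.02,-0.88]], dr=[[0,0,0],[0,0,0],[0,0,0],[0,0,0],[0,0,0],[0,0,0],[0,0,0],[0,0,0],[0,0,0],[0,0,0]])

```text
time_s: 90.65
tool_pos: [0.5473, 0.1986, 0.0214]
ee_rot: [-0.0, 0.015, 1.0, -0.0]
contact_force: [0.4, -0.1, 0.6]
width: 0.0539
grasp_force: 0.0
```

Call:
step_arm(fingers=[0.3,0.3,0.3,0.3,0.3,0.3,0.3,0.3,0.3,0.3], dp=[[0,0,0],[0,0,0],[0,0,0],[0,0,0],[0,0,0],[0,0,0.05],[0,0,0.15],[0,0,0.3],[0,0,0.45],[0,0,0.6]], dr=[[0,0,0],[0,0,0],[0,0,0],[0,0,0],[0,0,0],[0,0,0],[0,0,0],[0,0,0],[0,0,0],[0,0,0]])

```text
time_s: 91.48
tool_pos: [0.5477, 0.1986, 0.0838]
ee_rot: [0.0, 0.016, 1.0, 0.0]
contact_force: [0.2, 0.3, -0.9]
width: 0.0391
grasp_force: 60.6
```

Call:
step_arm(fingers=[0.3,0.3,0.3,0.3,0.3,0.3,0.3,0.3,0.3,0.3], dp=[[0,-0.08,0],[0,-0.18,0],[-0.01,-0.28,0],[-0.02,-0.38,0],[-0.03,-0.48,0],[-0.04,-0.58,0],[-0.05,-0.68,0],[-0.06,-0.78,0],[-0.07,-0.88,0],[-0.07,-0.98,0]], dr=[[0,0,0.003],[0,0,0.006],[0,0,0.009],[0,0,0.012],[0,0,0.015],[0,0,0.018],[0,0,0.021],[0,0,0.025],[0,0,0.025],[0,0,0.025]])

```text
time_s: 92.32
tool_pos: [0.5403, 0.0996, 0.0822]
ee_rot: [-0.0, -0.024, 1.0, 0.0]
contact_force: [-0.5, -0.6, 0.0]
width: 0.0388
grasp_force: 60.6
```

Call:
step_arm(fingers=[0.3,0.3,0.3,0.3,0.3,0.3,0.3,0.3,0.3,0.3], dp=[[0,-0.1,0],[0,-0.2,0],[-0.01,-0.3,0],[-0.02,-0.4,0],[-0.03,-0.5,0],[-0.04,-0.6,0],[-0.05,-0.7,0],[-0.06,-0.8,0],[-0.07,-0.9,-0.1],[-0.07,-0.97,-0.2]], dr=[[0,0,0],[0,0,0],[0,0,0],[0,0,0],[0,0,0],[0,0,0],[0,0,0],[0,0,0],[0,0,0],[0,0,0]])

```text
time_s: 93.15
tool_pos: [0.5337, 0.0019, 0.0619]
ee_rot: [0.0, -0.023, 1.0, -0.0]
contact_force: [-0.4, 0.1, 0.2]
width: 0.0388
grasp_force: 60.6
```

Call:
step_arm(fingers=[0.3,0.3,0.3,0.3,0.3,0.3,0.3,0.3,0.3,0.3], dp=[[0,0.02,-0.1],[0,0.04,-0.2],[0,0.04,-0.3],[0,0.04,-0.4],[0,0.04,-0.46],[0,0.04,-0.5],[0,0.04,-0.52],[0,0.04,-0.525],[0,0.04,-0.525],[0,0.04,-0.525]], dr=[[0,0,0],[0,0,0],[0,0,0],[0,0,0],[0,0,0],[0,0,0],[0,0,0],[0,0,0],[0,0,0],[0,0,0]])

```text
time_s: 93.98
tool_pos: [0.5339, 0.0076, 0.0102]
ee_rot: [0.0, -0.024, 1.0, 0.0]
contact_force: [0.4, 0.4, -0.1]
width: 0.0388
grasp_force: 60.6
```

Call:
step_arm(fingers=[0.63,0.63,0.63,0.63,0.63,0.63,0.63,0.63,0.63,0.63], dp=[[0,0,0],[0,0,0],[0,0,0],[0,0,0.1],[0,0,0.2],[0,0,0.35],[0,0,0.5],[0,0,0.65],[0,0,0.8],[0,0,1]], dr=[[0,0,0],[0,0,0],[0,0,0],[0,0,0],[0,0,0],[0,0,0],[0,0,0],[0,0,0],[0,0,0],[0,0,0]])

```text
time_s: 94.82
tool_pos: [0.5332, 0.0075, 0.1112]
ee_rot: [-0.0, -0.024, 1.0, -0.0]
contact_force: [1.0, 0.0, -0.7]
width: 0.0538
grasp_force: 0.0
```

Call:
step_arm(fingers=[0.63,0.63,0.63,0.63,0.63,0.63,0.63,0.63,0.63,0.63], dp=[[-0.02,0.1,0],[-0.04,0.2,0],[-0.06,0.3,0],[-0.08,0.4,0],[-0.1,0.5,0],[-0.12,0.6,0],[-0.14,0.7,0],[-0.16,0.8,0],[-0.18,0.9,0],[-0.2,1,0]], dr=[[0,0,-0.003],[0,0,-0.006],[0,0,-0.009],[0,0,-0.012],[0,0,-0.015],[0,0,-0.018],[0,0,-0.021],[0,0,-0.025],[0,0,-0.025],[0,0,-0.025]])

```text
time_s: 95.65
tool_pos: [0.5134, 0.1087, 0.1097]
ee_rot: [-0.0, 0.015, 1.0, -0.0]
contact_force: [-0.2, -0.2, 0.1]
width: 0.0535
grasp_force: 0.0
```

Call:
step_arm(fingers=[0.63,0.63,0.63,0.63,0.63,0.63,0.63,0.63,0.63,0.63], dp=[[-0.02,0.1,0],[-0.04,0.2,0],[-0.06,0.3,0],[-0.08,0.4,0],[-0.1,0.5,0],[-0.12,0.6,0],[-0.14,0.7,0],[-0.16,0.8,0],[-0.18,0.9,0],[-0.2,0.94,0]], dr=[[0,0,0],[0,0,0],[0,0,0],[0,0,0],[0,0,0],[0,0,0],[0,0,0],[0,0,0],[0,0,0],[0,0,0]])

```text
time_s: 96.48
tool_pos: [0.4934, 0.2041, 0.1099]
ee_rot: [0.0, 0.015, 1.0, 0.001]
contact_force: [-0.2, -0.3, -0.3]
width: 0.054
grasp_force: 0.0
```

```bash
python3 jg.py w22
```

```text
[0.4934 0.2041 0.1099] [0.    0.015 1.    0.001]
[309. 260.] 3152 0.044 [0.4923 0.2006 0.044 ] -1.6669788954735623 | [309. 260.] 3152 0.031 [0.4967 0.2002 0.031 ] -1.6669788954735054 | 
[ 33. 320.] 2766 0.044 [0.5275 0.0231 0.044 ] 4.826869766510129 | [ 33. 320.] 2766 0.031 [0.534  0.0116 0.031 ] 4.826869766510214 | 
[ 46. 380.] 1989 0.044 [0.5726 0.0227 0.044 ] 17.72074397958852 | [ 46. 380.] 1989 0.031 [0.582  0.0112 0.031 ] 17.72074397958869 | 
tray? [    0   159   156   321 35945] [[ 0.6928 -0.0704  0.014 ]
 [ 0.4281  0.0033  0.014 ]
 [ 0.4309  0.1034  0.014 ]
 [ 0.6971  0.062   0.014 ]] [0.5622 0.0246 0.014 ]
```

Call:
step_arm(fingers=[0.63,0.63,0.63,0.63,0.63,0.63,0.63,0.63,0.63,0.63], dp=[[0,-0.01,-0.1],[0,-0.02,-0.2],[0,-0.03,-0.3],[0,-0.03,-0.4],[0,-0.03,-0.5],[0,-0.03,-0.6],[0,-0.03,-0.7],[0,-0.03,-0.78],[0,-0.03,-0.84],[0,-0.03,-0.88]], dr=[[0,0,0],[0,0,0],[0,0,0],[0,0,0],[0,0,0],[0,0,0],[0,0,0],[0,0,0],[0,0,0],[0,0,0]])

```text
time_s: 97.37
tool_pos: [0.4934, 0.1986, 0.0209]
ee_rot: [-0.0, 0.015, 1.0, -0.0]
contact_force: [0.2, -0.4, -0.5]
width: 0.0536
grasp_force: 0.0
```

Call:
step_arm(fingers=[0.3,0.3,0.3,0.3,0.3,0.3,0.3,0.3,0.3,0.3], dp=[[0,0,0],[0,0,0],[0,0,0],[0,0,0],[0,0,0],[0,0,0.05],[0,0,0.15],[0,0,0.3],[0,0,0.45],[0,0,0.6]], dr=[[0,0,0],[0,0,0],[0,0,0],[0,0,0],[0,0,0],[0,0,0],[0,0,0],[0,0,0],[0,0,0],[0,0,0]])

```text
time_s: 98.2
tool_pos: [0.4937, 0.1986, 0.0833]
ee_rot: [0.0, 0.016, 1.0, 0.0]
contact_force: [0.7, 0.5, 0.1]
width: 0.0387
grasp_force: 60.9
```

Call:
step_arm(fingers=[0.3,0.3,0.3,0.3,0.3,0.3,0.3,0.3,0.3,0.3], dp=[[0,-0.08,0],[0,-0.18,0],[-0.01,-0.28,0],[-0.02,-0.38,0],[-0.03,-0.48,0],[-0.04,-0.58,0],[-0.05,-0.68,0],[-0.06,-0.78,0],[-0.06,-0.88,0],[-0.06,-0.98,0]], dr=[[0,0,0.003],[0,0,0.006],[0,0,0.009],[0,0,0.012],[0,0,0.015],[0,0,0.018],[0,0,0.021],[0,0,0.025],[0,0,0.025],[0,0,0.025]])

```text
time_s: 99.03
tool_pos: [0.4876, 0.0996, 0.0818]
ee_rot: [-0.0, -0.024, 1.0, 0.0]
contact_force: [0.6, -0.2, -0.3]
width: 0.0388
grasp_force: 60.9
```

Call:
step_arm(fingers=[0.3,0.3,0.3,0.3,0.3,0.3,0.3,0.3,0.3,0.3], dp=[[0,-0.1,0],[0,-0.2,0],[-0.01,-0.3,0],[-0.02,-0.4,0],[-0.03,-0.5,0],[-0.04,-0.6,0],[-0.05,-0.7,0],[-0.06,-0.8,0],[-0.06,-0.9,-0.1],[-0.06,-0.97,-0.2]], dr=[[0,0,0],[0,0,0],[0,0,0],[0,0,0],[0,0,0],[0,0,0],[0,0,0],[0,0,0],[0,0,0],[0,0,0]])

```text
time_s: 99.87
tool_pos: [0.4819, 0.002, 0.062]
ee_rot: [0.001, -0.023, 1.0, -0.0]
contact_force: [0.4, 0.6, -1.2]
width: 0.0388
grasp_force: 61.0
```

Call:
step_arm(fingers=[0.3,0.3,0.3,0.3,0.3,0.3,0.3,0.3,0.3,0.3], dp=[[0,0.02,-0.1],[0,0.02,-0.2],[0,0.02,-0.3],[0,0.02,-0.4],[0,0.02,-0.46],[0,0.02,-0.5],[0,0.02,-0.52],[0,0.02,-0.53],[0,0.02,-0.53],[0,0.02,-0.53]], dr=[[0,0,0],[0,0,0],[0,0,0],[0,0,0],[0,0,0],[0,0,0],[0,0,0],[0,0,0],[0,0,0],[0,0,0]])

```text
time_s: 100.7
tool_pos: [0.4818, 0.0056, 0.0091]
ee_rot: [0.0, -0.024, 1.0, 0.0]
contact_force: [-0.1, -0.6, -0.4]
width: 0.0387
grasp_force: 61.0
```

Call:
step_arm(fingers=[0.63,0.63,0.63,0.63,0.63,0.63,0.63,0.63,0.63,0.63], dp=[[0,0,0],[0,0,0],[0,0,0],[0,0,0.1],[0,0,0.2],[0,0,0.35],[0,0,0.5],[0,0,0.65],[0,0,0.8],[0,0,1]], dr=[[0,0,0],[0,0,0],[0,0,0],[0,0,0],[0,0,0],[0,0,0],[0,0,0],[0,0,0],[0,0,0],[0,0,0]])

```text
time_s: 101.53
tool_pos: [0.481, 0.0055, 0.1092]
ee_rot: [-0.001, -0.024, 1.0, -0.0]
contact_force: [0.1, -0.2, -0.1]
width: 0.0536
grasp_force: 0.0
```

Call:
step_arm(fingers=[0.63,0.63,0.63,0.63,0.63,0.63,0.63,0.63,0.63,0.63], dp=[[0,0,0.1],[0,0,0.2],[0,0,0.3],[0.05,0,0.4],[0.1,0,0.5],[0.15,0,0.6],[0.2,0,0.7],[0.25,0,0.8],[0.3,0,0.9],[0.35,0,1]], dr=[[0,0,0],[0,0,0],[0,0,0],[0,0,0],[0,0,0],[0,0,0],[0,0,0],[0,0,0],[0,0,0],[0,0,0]])

```text
time_s: 102.37
tool_pos: [0.5165, 0.0054, 0.2094]
ee_rot: [-0.0, -0.024, 1.0, -0.0]
contact_force: [-0.3, 1.2, -0.3]
width: 0.0534
grasp_force: 0.0
```

```bash
python3 jg.py w23 | cut -c1-200
python3 - <<'E'
from h import *
a=cv2.imread('pics/w23.png'); s,_=get('scene')
cv2.imwrite('pics/fin.png',np.hstack([cv2.resize(a,(400,300)),cv2.resize(s[100:400,100:500],(400,300))[:,:,::-1]]))
E
```

```text
[0.5165 0.0054 0.2094] [-0.    -0.024  1.    -0.   ]
[319. 183.] 1825 0.044 [0.4803 0.0071 0.044 ] 2.7561803725963614 | [319. 183.] 1825 0.031 [0.4818 0.0073 0.031 ] 2.7561803725963614 | 
[317. 241.] 1647 0.044 [0.5316 0.0092 0.044 ] 1.8116188618674016 | [317. 241.] 1647 0.031 [0.5353 0.0094 0.031 ] 1.8116188618674016 | 
[316. 292.] 1386 0.044 [0.5805 0.0102 0.044 ] 1.7667193534298349 | [316. 292.] 1386 0.031 [0.5862 0.0105 0.031 ] 1.7667193534298349 | 
tray? [    0   351   150   129 12669] [[ 0.8584 -0.3606  0.014 ]
 [ 0.6792 -0.3253  0.014 ]
 [ 0.6716 -0.1653  0.014 ]
 [ 0.85   -0.18    0.014 ]] [ 0.7648 -0.2578  0.014 ]
```

View pics/fin.png

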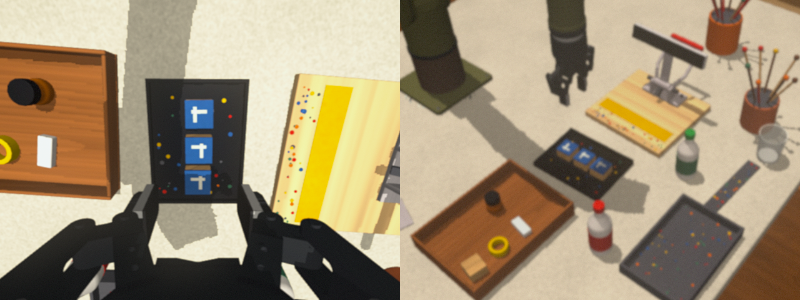

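The three blocks lie flat in the tray, blue side up and side by side, at (199,114), (199,150) and (199,182). The clamp is open, the decoys are still in the crate, and both bottles are standing.

```bash
python3 -c "
from cell import env
print(env.job_done())"
```

```text
the job is handed in; nothing more can be done
None
```

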